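Pack away the espresso machine's cleaning kit

TASK

Pack away the cleaning kit: put every coloured cartridge that is out on the counter into the bay of its own colour in the round tub, turning the tub's cap by its bar so that the opening stands over that bay, and at the end turn the cap shut with its opening centred over the grey position. Lay the green brush flat in the green tray and the orange spatula flat in the orange tray, each lying straight along its tray about the middle of its length, with its head at the tray's white end. Leave the paper cup, milk jug and tamper where they stand.

Things in the scene. Friction and masses are not known exactly. Their poses are not given: they have to be found in the camera images.
- drum: White round tub, 200 mm across, fixed. Origin: centre of its underside. Four quarter bays (inner radius 95 mm, floor 6 mm up, dividing walls at 45 deg to its x and y): seen from above grey towards its +x, red +y, yellow -x, blue -y. An outside plate (64 mm wide, out to 109 mm radius, 78 mm high) shows each colour. The grey bay is filled in: the closed position.
- cap_grip (a point): Aluminium bar on the tub's black cap, on the turning axis, 104 mm above the counter; 14 mm thick, 84 long, 32 high (top at 116 mm). Grip it across its thickness and turn. Turns with the cap: its x axis (across the bar) points to the opening, y along the bar. The cap turns endlessly both ways, takes about 0.1 N m, no clicks or spring, stays where left, cannot be lifted off.
- opening (a point): Middle of the cap's one opening, 57 mm from the axis, in the cap's flat top face (84 mm above the counter; cap 198 mm across, 6 mm thick). Turns with the cap. The opening is a ring sector 18 to 91 mm off the axis, 38 deg to either side of its middle (70 mm wide there). A short white stroke on the cap marks the side opposite to it.
- grey_bay (a point): Point over the middle of the grey bay, 57 mm from the drum's axis, 84 mm above the counter (level with the cap's top face): the opening stands here when the tub is closed.
- red_bay (a point): Point over the middle of the red bay, 57 mm from the drum's axis, 84 mm above the counter (level with the cap's top face). With the opening centred here a cartridge can be let down or dropped through it into the bay.
- yellow_bay (a point): Point over the middle of the yellow bay, 57 mm from the drum's axis, 84 mm above the counter (level with the cap's top face). With the opening centred here a cartridge can be let down or dropped through it into the bay.
- blue_bay (a point): Point over the middle of the blue bay, 57 mm from the drum's axis, 84 mm above the counter (level with the cap's top face). With the opening centred here a cartridge can be let down or dropped through it into the bay.
- red_cartridge_mid (a point): Centre (half-way up) of the red cleaning cartridge: an upright eight-sided block, 44 mm across its flats, 50 mm high, 60 g, with a white disc on top; flats face its own x and y axes and the diagonals. Stands on the counter at the start. May be absent. Each bay holds one; standing or lying inside is both fine.
- yellow_cartridge_mid (a point): Centre (half-way up) of the yellow cleaning cartridge: an upright eight-sided block, 44 mm across its flats, 50 mm high, 60 g, with a white disc on top; flats face its own x and y axes and the diagonals. Stands on the counter at the start. May be absent. Each bay holds one; standing or lying inside is both fine.
- blue_cartridge_mid (a point): Centre (half-way up) of the blue cleaning cartridge: an upright eight-sided block, 44 mm across its flats, 50 mm high, 60 g, with a white disc on top; flats face its own x and y axes and the diagonals. Stands on the counter at the start. May be absent. Each bay holds one; standing or lying inside is both fine.
- brush_mid (a point): Middle of the green brush, lying flat: 160 mm long along its x axis; this point is half-way along, 9 mm over its underside. Handle 18 x 18 mm, reaching from 80 mm behind this point to 20 mm ahead of it; head a black bristle block 30 mm wide, 20 mm high, ahead of that. x points to the head, z up. 70 to 80 g, balanced within 15 mm of this point.
- brush_head (a point): Middle of the brush's head, 50 mm along x from its middle.
- spatula_mid (a point): Middle of the orange spatula, lying flat: 160 mm long along its x axis; this point is half-way along, 9 mm over its underside. Handle 18 x 18 mm, reaching from 80 mm behind this point to 20 mm ahead of it; head a flat steel blade 38 mm wide, 5 mm thick, lying on the counter, ahead of that. x points to the head, z up. 70 to 80 g, balanced within 15 mm of this point.
- spatula_head (a point): Middle of the spatula's head, 50 mm along x from its middle.
- green_tray: Green shallow tray for the brush, fixed on a 4 mm rubber mat (250 x 180 mm) beside the other tray; which is left or right differs. Origin at the centre of its underside (4 mm over the counter). 202 mm long along x, 70 mm wide, 14 mm high; walls and floor 4 mm thick, inside 194 x 62 mm. The end with the white block and white patch, towards +x of the tray, is for the tool's head.
- orange_tray: Orange shallow tray for the spatula, fixed on a 4 mm rubber mat (250 x 180 mm) beside the other tray; which is left or right differs. Origin at the centre of its underside (4 mm over the counter). 202 mm long along x, 70 mm wide, 14 mm high; walls and floor 4 mm thick, inside 194 x 62 mm. The end with the white block and white patch, towards +x of the tray, is for the tool's head.
- paper_cup: Black paper cup, 84 mm across, 95 mm high, standing beyond the work; not to be disturbed. Origin at the centre of its underside.
- milk_jug: Steel milk jug with a handle, 84 mm across, 90 mm high, standing beyond the work; not to be disturbed. Origin at the centre of its underside.
- tamper: Steel coffee tamper, 58 mm across, 84 mm high, standing beyond the work; not to be disturbed. Origin at the centre of its underside.
Mind the look-alikes: they are no part of the job. Several things look just like the part that bears brush_mid: the one meant starts nearest to the robot's base.

How it is judged:
At the end, for the whole second after the job is handed in: Cartridges in own-colour bays (45 mm of middle, centre under 60 mm high); opening within 12 mm of the grey position; brush/spatula in green/orange tray, flat (0.07 rad), within 25 mm lengthwise, 20 mm sideways of centre, within 0.25 rad of its x, head at white end; all at rest (horizontal distance between red_cartridge_mid and red_bay below 0.045 m and height (world z) of each of red_cartridge_mid, yellow_cartridge_mid, blue_cartridge_mid below 0.06 m and linear speed of each of red_cartridge, yellow_cartridge, blue_cartridge, brush, spatula below 0.03 m/s and horizontal distance between yellow_cartridge_mid and yellow_bay below 0.045 m and horizontal distance between blue_cartridge_mid and blue_bay below 0.045 m and horizontal distance between opening and grey_bay below 0.012 m and x of brush_mid in the frame of green_tray between -0.025 and 0.025 m and y of brush_mid in the frame of green_tray between -0.02 and 0.02 m and z of brush_mid in the frame of green_tray below 0.018 m and angle between each of brush_mid, spatula_mid's own z axis and vertical below 0.07 rad and angle between the x axis of brush_mid and the x axis of green_tray, either way round below 0.25 rad and x of brush_head in the frame of green_tray above 0.01 m and x of spatula_mid in the frame of orange_tray between -0.025 and 0.025 m and y of spatula_mid in the frame of orange_tray between -0.02 and 0.02 m and z of spatula_mid in the frame of orange_tray below 0.018 m and angle between the x axis of spatula_mid and the x axis of orange_tray, either way round below 0.25 rad and x of spatula_head in the frame of orange_tray above 0.01 m); the robot touches nothing.
It fails at once if the paper cup was displaced by more than 30 mm or tipped over (distance of paper_cup from where it was at the start of the episode above 0.03 m or angle between paper_cup's own z axis and vertical above 0.5 rad).
It fails at once if the milk jug was displaced by more than 30 mm or tipped over (distance of milk_jug from where it was at the start of the episode above 0.03 m or angle between milk_jug's own z axis and vertical above 0.5 rad).
It fails at once if the tamper was displaced by more than 30 mm or tipped over (distance of tamper from where it was at the start of the episode above 0.03 m or angle between tamper's own z axis and vertical above 0.5 rad).
Of red_cartridge, yellow_cartridge, blue_cartridge only 2 to 3 are there at a start; the rules pass over those that are not, and their reading is None.
At some moment in a run one of red_cartridge, yellow_cartridge, blue_cartridge may be knocked a few centimetres aside while the robot is not near it.
Once in a run the grip may slacken for a moment while it holds something.
It also fails if it takes over 200 s, if anything falls off the work surface, if the arm or the gripper's body presses on something with over 40 N, if the wrist force passes 120 N, or if a joint passes its speed limit or range.

ROBOT

A 6-joint arm with a two-finger parallel gripper is mounted at the origin on the work surface. World frame = base frame: x ahead of the robot, y to its left, z up, the work surface at z = 0. Lengths are in m, angles in rad, forces in N, time in s.
With the tool pointing down it reaches from about 0.225 to 0.875 m from the base axis. Payload 3.4 kg.
Tool frame: the origin (TCP) lies between the finger pads; the fingertips stand 11 mm ahead of it and the grasp point (between the pads) lies 8 mm behind it (tips_ahead is the distance from the TCP to the fingertips, in m); z points along the fingers, x is the direction in which the jaws open and shut, and the axes are right-handed (so a half turn about z gives the same grasp; the last joint's range is limited). The gripper opens to 85 mm and grips with 20 to 120 N. Pads are 22 mm wide; open, the fingers measure 114 mm over their backs; the gripper's body (76 mm by 85 mm) begins 54 mm behind the grasp point. The pads swing forward as they close: fully open they stand 13 mm farther back than shut.
Start: joints at [-1.456, 0.276, 1.505, -0, 1.361, -0.121], TCP at [0.134, -0.559, 0.242] pointing down, gripper open.
Joint ranges: [-2.89, 2.89], [-0.75, 2.08], [0.22, 2.7], [-1.18, 4.32], [0.11, 2.71], [-2.7, 2.7]. Speed limits (rad/s): [2.57, 2.57, 3.14, 3.14, 3.14, 3.14].

INTERFACE

Orientations are given as a unit quaternion [w, x, y, z].
In Python, from rig import get_state, get_image, sign_off, masks_of, tips_ahead gives the robot as it stands.
- The arm moves only by the tool play_rows, never from a script. Its argument "series" is a list of rows, each an object of numbers: "fingers": the closure, from -1 (fully open) to 1 (shut); "dx", "dy", "dz": the shift along the world's x, y, z in mm; "turn": the turn about the world's z in rad. A call has 1 to 20 rows; each row shifts and turns the pose as measured when the row begins; what a row does not reach is not made up. A row lasts 1/12 s, in which the tool goes at most 41.7 mm and 7.16 degrees, less where a joint would pass 70% of its speed; a pose out of reach is approached as far as the arm can. A call with a gripper value outside its range is refused whole. The fingers move at their own pace and stop on an object; "squeeze" is the grip in N (left out, the last holds). Time passes only in rows, so rows that do not move let the fingers close. It gives the time, the measured TCP pose, the force and the opening at its end, in the units of the state.
- get_state(): the state, without advancing time (a new reading comes with each control period).
- get_image(name): name is "scene" or "side" or "wrist"; returns a dict with "pixels" (400x640x3 uint8, red, green, blue), "vfov" (degrees; the focal length in pixels is half the picture's height over the tangent of half this angle, whatever the lens; pixels are square), "cx", "cy" (the principal point, pixels), "rvec" (rotation vector, rad) and "tvec" (3), from world to camera coordinates, as OpenCV has them; the wrist camera has in their place "hand_eye" (4x4, takes a point from camera to tool coordinates, whose origin is the TCP and whose axes are the tool frame's). Camera axes: x right, y down, z forward; pixel columns grow to the right and rows downward; lengths in m; the calibration is good to about 2 mm. A picture is of the moment at which its call begins: read the wrist's pose just before it. There is no depth.
- sign_off(): hands the job in, once; it reports no verdict.
Trained networks look in a picture, given as the dict that the camera call returned (one of the last four; its "shot" number tells which), for a name from the list of things; names that differ only in an ending like _2 or _b are one class to them, and where a whole thing is asked for, a point or a joint stands for the part that bears it (a point fixed in the world has none). Each returns a list of dicts, best first, with "p" (0 to 1); they miss things now and then, are a little off and sometimes report something else, mostly with a low value. They report only what shows in the picture. A call takes as long as a camera call. They do not tell look-alikes from the thing itself.
- masks_of(picture, label): "region" (400x640 bool, what is visible of it) and "xy" ([column, row] in pixels, amid what is visible of it).
The state is a dict: "clock": time; "qpos": joint angles; "qd": joint speeds; "effort": joint torques, N m; "position": TCP position; "ee_rot": TCP orientation; "contact_force": force on the tool from outside, world axes, zero at the start; "moment": the same for the moment, N m; "width": finger opening in m.
Only numpy, scipy, OpenCV 4.12 (cv2) and the standard library are available. Lean on these libraries where they do the work, as an engineer would, in place of code of your own. Each camera call takes 0.05 s, during which the arm holds its last target. There are 200 camera calls.

## Working session

There is one attempt and no reset: what is moved stays moved. The work goes in short steps, Python scripts to look and compute and a tool call to move; the robot and the scene stay as the last step left them, time stands still between calls to the robot, and variables do not carry over. Pictures are saved under pics/ and viewed, about 12 in all and at most 16, crops included, and the job is handed in when it is done.

Besides the shell and the picture viewer there is one more tool, called after "Call:" as name(argument=value, ...) on one line, values as JSON. play_rows: Moves the arm, as the interface text tells. Its arguments: {"type":"object","properties":{"series":{"type":"array"},"squeeze":{"type":"number"}},"required":["series"]}

```bash
mkdir -p pics; ls; python3 - <<'E'
from rig import *
import cv2
s=get_state();print(s)
for n in("scene","side"):
    p=get_image(n);cv2.imwrite(f"pics/{n}0.png",p["pixels"][:,:,::-1]);print(n,{k:v for k,v in p.items() if k!="pixels"})
E
```

```text
pics
{'clock': 0.0, 'qpos': array([-1.45598094e+00,  2.76584986e-01,  1.50612819e+00,  9.42931047e-06,
        1.36065141e+00, -1.21014414e-01]), 'qd': array([ 7.17556353e-04, -6.40626552e-04, -1.58595962e-03, -4.96971119e-04,
       -1.91426726e-03,  1.54702702e-06]), 'effort': array([ 9.79814536e-05, -4.16774976e+01, -2.45805645e+01,  7.70283668e-05,
        1.12614143e-02, -1.55786330e-05]), 'position': array([ 0.13428206, -0.55859672,  0.24144734]), 'ee_rot': array([-6.31662610e-04,  7.85381121e-01, -6.19011882e-01, -6.21259504e-04]), 'contact_force': array([0.22771961, 1.10343125, 0.50582494]), 'moment': array([ 0.08625315, -0.01654298, -0.0044824 ]), 'width': 0.0856390099949892}
scene {'vfov': 48.78534581604869, 'cx': 325.76931260302337, 'cy': 194.90491092638973, 'rvec': array([ 1.54745308,  2.05128444, -0.79912163]), 'tvec': array([ 0.16102946, -0.36511855,  1.75558562]), 'shot': 1}
side {'vfov': 53.66723130766352, 'cx': 320.71870754616106, 'cy': 198.18830903425243, 'rvec': array([ 0.21580973, -2.87072092,  1.16691568]), 'tvec': array([0.61431303, 0.15836321, 1.00013372]), 'shot': 2}
```

View pics/scene0.png

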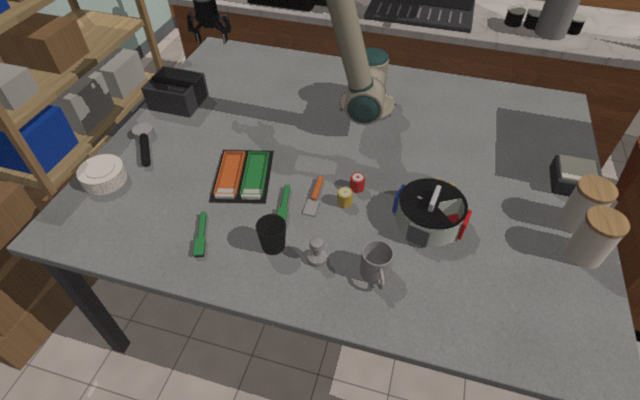

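View pics/side0.png

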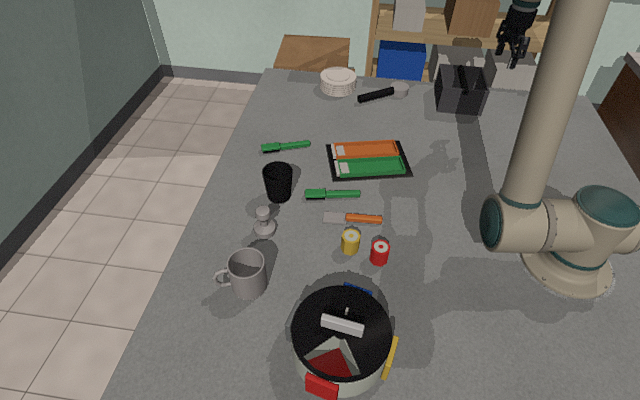

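Scene view: red cartridge (357,183), yellow (345,197), and no blue in sight. The spatula is at (314,195), the tub at (432,210) and the trays at (229,175) orange and (256,175) green. There are two brush candidates, (285,205) and (201,233). The first is nearer the base (368,105), so I choose it. The black-handled thing at (145,150) is clutter.

```bash
cat > h.py <<'E'
from rig import *
import numpy as np, cv2
from scipy.spatial.transform import Rotation as R
def cam(p, s=None):
    """R,t world->cam, K"""
    h=p["pixels"].shape[0]; f=h/2/np.tan(np.radians(p["vfov"])/2)
    K=np.array([[f,0,p["cx"]],[0,f,p["cy"]],[0,0,1]])
    if "rvec" in p:
        return cv2.Rodrigues(np.array(p["rvec"]))[0],np.array(p["tvec"]),K
    T=np.eye(4);T[:3,:3]=R.from_quat(np.roll(s["ee_rot"],-1)).as_matrix();T[:3,3]=s["position"]
    W=np.linalg.inv(T@np.array(p["hand_eye"]));return W[:3,:3],W[:3,3],K
def ray(c,uv,z):
    Rm,t,K=c; uv=np.atleast_2d(uv).astype(float)
    d=(np.linalg.inv(K)@np.c_[uv,np.ones(len(uv))].T).T@Rm; o=-Rm.T@t
    return (o+d*((z-o[2])/d[:,2])[:,None])[:,:2]
def proj(c,P):
    Rm,t,K=c; q=(K@(Rm@np.atleast_2d(P).T+t[:,None])).T; return q[:,:2]/q[:,2:]
def pts(m): y,x=np.nonzero(m); return np.c_[x,y]
def rect(P):
    (c,(w,h),a)=cv2.minAreaRect((P*1000).astype(np.float32)); 
    if w<h: w,h,a=h,w,a+90
    return np.round(c,1),round(w),round(h),round(a,1)
E
python3 - <<'E'
from h import *
Z=dict(drum=.084,cap_grip=.116,red_cartridge_mid=.05,yellow_cartridge_mid=.05,blue_cartridge_mid=.05,brush_mid=.018,spatula_mid=.012,green_tray=.018,orange_tray=.018,paper_cup=.05,milk_jug=.05,tamper=.04)
for n in("scene","side"):
    p=get_image(n);c=cam(p);print(n)
    for k,z in Z.items():
        for d in masks_of(p,k):
            if d["p"]<.3: continue
            P=pts(d["region"]);print(k,round(d["p"],2),np.round(d["xy"]),len(P),"ctr",np.round(ray(c,d["xy"],z)[0]*1000),rect(ray(c,P,z)))
    cv2.imwrite(f"pics/{n}crop.png",cv2.resize(p["pixels"][130:260,190:490] if n=="scene" else p["pixels"][120:400,230:430],None,fx=2.6 if n=="scene" else 2,fy=2.6 if n=="scene" else 2,interpolation=3)[:,:,::-1])
E
```

```text
scene
drum 0.64 [432. 214.] 4264 ctr [585. 311.] (array([569.1, 307. ]), 255, 225, 22.6)
cap_grip 0.84 [427. 199.] 2501 ctr [563. 289.] (array([570. , 304.3]), 200, 191, 3.5)
red_cartridge_mid 0.79 [357. 182.] 267 ctr [487.  71.] (array([488. ,  70.9]), 90, 46, 9.6)
yellow_cartridge_mid 0.81 [342. 195.] 314 ctr [557.  41.] (array([559.2,  47.7]), 88, 49, 13.5)
yellow_cartridge_mid 0.47 [255. 177.] 1021 ctr [ 557. -244.] (array([ 542.3, -252. ]), 215, 72, 15.1)
blue_cartridge_mid 0.51 [312. 203.] 376 ctr [612. -39.] (array([578.3, -35.1]), 167, 41, 179.4)
brush_mid 0.77 [285. 202.] 234 ctr [ 604. -128.] (array([ 601.8, -136. ]), 146, 30, 14.0)
brush_mid 0.69 [199. 244.] 329 ctr [ 826. -311.] (array([ 790.1, -327.2]), 164, 31, 24.9)
spatula_mid 0.81 [312. 203.] 325 ctr [578. -47.] (array([543. , -49.8]), 169, 36, 2.5)
green_tray 0.68 [254. 177.] 1055 ctr [ 529. -260.] (array([ 512.4, -267.2]), 222, 74, 14.8)
orange_tray 0.75 [225. 172.] 1035 ctr [ 534. -361.] (array([ 535.2, -347.8]), 221, 74, 14.6)
paper_cup 0.64 [271. 235.] 1000 ctr [ 759. -114.] (array([ 753.1, -116.4]), 148, 83, 21
[... 1021 characters left out ...]
 [346. 217.] 543 ctr [558. -49.] (array([542.4, -43.9]), 157, 42, 2.3)
spatula_mid 0.6 [327. 196.] 479 ctr [ 620. -119.] (array([ 606. , -128.5]), 156, 44, 9.3)
green_tray 0.84 [370. 169.] 1195 ctr [ 505. -250.] (array([ 509.1, -261.5]), 213, 84, 14.3)
orange_tray 0.93 [366. 147.] 1078 ctr [ 525. -353.] (array([ 530.2, -342.9]), 213, 84, 14.6)
orange_tray 0.58 [341. 338.] 9855 ctr [536. 296.] (array([536.8, 289.1]), 241, 223, 117.3)
paper_cup 0.91 [279. 183.] 1066 ctr [ 756. -113.] (array([ 765.4, -118.5]), 172, 84, 101.1)
milk_jug 0.73 [246. 275.] 1909 ctr [765. 195.] (array([765. , 187.1]), 125, 122, 159.0)
tamper 0.92 [265. 224.] 549 ctr [761.  35.] (array([764.8,  24.2]), 111, 53, 104.8)
```

View pics/scenecrop.png

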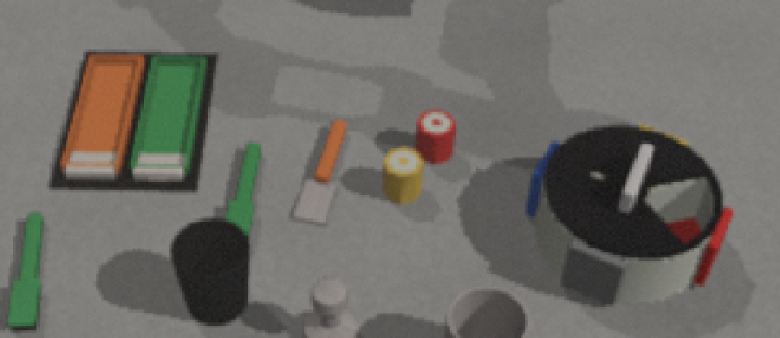

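The crop confirms the near brush (crop 240,190), behind the paper cup, with its head towards +x. Both tray white ends are also towards +x. Next I move to a hover for a wrist view.

Call:
play_rows(series=[{"dx":23,"dy":33,"dz":8,"fingers":-1},{"dx":23,"dy":33,"dz":8},{"dx":23,"dy":33,"dz":8},{"dx":23,"dy":33,"dz":8},{"dx":23,"dy":33,"dz":8},{"dx":23,"dy":33,"dz":8},{"dx":23,"dy":33,"dz":8},{"dx":23,"dy":33,"dz":8},{"dx":23,"dy":33,"dz":8},{"dx":23,"dy":33,"dz":8},{"dx":23,"dy":33,"dz":8},{"dx":23,"dy":33,"dz":8},{"dx":23,"dy":33,"dz":8},{"dx":23,"dy":33,"dz":8},{"dx":23,"dy":33,"dz":8},{"dx":23,"dy":33,"dz":8},{"dx":10,"dy":33,"dz":8},{"dx":0,"dy":30},{},{}])

```text
invalid input at $.series[0]: expected keys fingers, dx, dy, dz, turn
```

```bash
cat > w.py <<'E'
import sys
from h import *
# usage: w.py name label:z ...
def look(cams,labels,save=None,pmin=.3):
    s=get_state();print("t",round(s["clock"],1),"tcp",np.round(s["position"]*1000),"jaw",round(jaw(s),1),"q6",round(s["qpos"][5],2),"F",np.round(s["contact_force"],1),"w",round(s["width"]*1000,1))
    for n in cams:
        s=get_state();p=get_image(n);c=cam(p,s);print(n)
        if save: cv2.imwrite(f"pics/{save}_{n}.png",p["pixels"][:,:,::-1])
        for l in labels:
            k,z=l.split(":");z=float(z)/1000
            for d in masks_of(p,k):
                if d["p"]<pmin: continue
                P=pts(d["region"]);print(k,round(d["p"],2),np.round(d["xy"]),len(P),"ctr",np.round(ray(c,d["xy"],z)[0]*1000),rect(ray(c,P,z)))
def jaw(s): 
    x=R.from_quat(np.roll(s["ee_rot"],-1)).as_matrix()[:,0];return np.degrees(np.arctan2(x[1],x[0]))
if __name__=="__main__": look(sys.argv[2].split(","),sys.argv[3:],None if sys.argv[1]=="-" else sys.argv[1])
E
python3 w.py a wrist red_cartridge_mid:50 yellow_cartridge_mid:50 blue_cartridge_mid:50 brush_mid:18 spatula_mid:12 drum:90 cap_grip:90 green_tray:18
```

```text
t 1.4 tcp [ 134. -559.  242.] jaw -76.5 q6 -0.12 F [-0.3  0.4 -0.2] w 85.5
wrist
```

View pics/a_wrist.png

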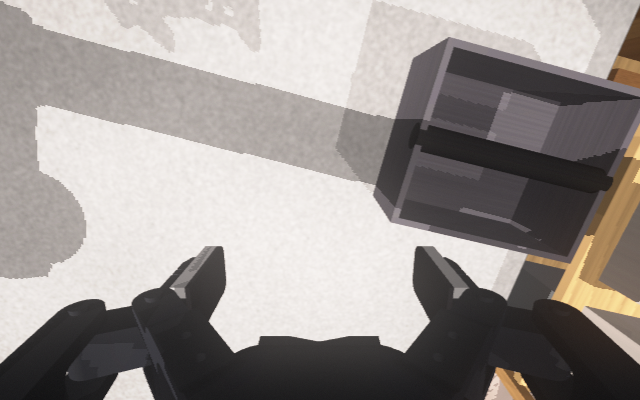

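That picture only shows the start pose with the toaster-like box: the call was refused because every row needs all the keys. I'll redo it.

Call:
play_rows(series=[{"dx":23,"dy":33,"dz":8,"turn":-0.015,"fingers":-1},{"dx":23,"dy":33,"dz":8,"turn":-0.015,"fingers":-1},{"dx":23,"dy":33,"dz":8,"turn":-0.015,"fingers":-1},{"dx":23,"dy":33,"dz":8,"turn":-0.015,"fingers":-1},{"dx":23,"dy":33,"dz":8,"turn":-0.015,"fingers":-1},{"dx":23,"dy":33,"dz":8,"turn":-0.015,"fingers":-1},{"dx":23,"dy":33,"dz":8,"turn":-0.015,"fingers":-1},{"dx":23,"dy":33,"dz":8,"turn":-0.015,"fingers":-1},{"dx":23,"dy":33,"dz":8,"turn":-0.015,"fingers":-1},{"dx":23,"dy":33,"dz":8,"turn":-0.015,"fingers":-1},{"dx":23,"dy":33,"dz":8,"turn":-0.015,"fingers":-1},{"dx":23,"dy":33,"dz":8,"turn":-0.015,"fingers":-1},{"dx":23,"dy":33,"dz":8,"turn":-0.015,"fingers":-1},{"dx":23,"dy":33,"dz":8,"turn":-0.015,"fingers":-1},{"dx":10,"dy":33,"dz":8,"turn":-0.015,"fingers":-1},{"dx":0,"dy":33,"dz":8,"turn":-0.015,"fingers":-1},{"dx":0,"dy":33,"dz":8,"turn":0,"fingers":-1},{"dx":0,"dy":30,"dz":0,"turn":0,"fingers":-1},{"dx":0,"dy":0,"dz":0,"turn":0,"fingers":-1},{"dx":0,"dy":0,"dz":0,"turn":0,"fingers":-1}])

```text
clock: 3.52
position: [0.4684, 0.0518, 0.3824]
ee_rot: [0.004, -0.7, 0.714, -0.004]
contact_force: [-0.0, -1.2, -0.0]
width: 0.0855
```

```bash
python3 w.py b wrist red_cartridge_mid:50 yellow_cartridge_mid:50 blue_cartridge_mid:50 brush_mid:18 spatula_mid:12 drum:90 cap_grip:90 green_tray:18
```

```text
t 3.5 tcp [468.  52. 382.] jaw -91.2 q6 1.55 F [-0.  -1.2 -0. ] w 85.5
wrist
red_cartridge_mid 0.71 [307. 161.] 751 ctr [469.  69.] (array([466.6,  66.3]), 46, 42, 178.8)
yellow_cartridge_mid 0.64 [321. 113.] 797 ctr [537.  47.] (array([539.4,  44. ]), 44, 43, 30.2)
brush_mid 0.69 [440.  48.] 2199 ctr [ 625. -128.] (array([ 605. , -132.9]), 161, 35, 11.4)
spatula_mid 0.71 [388. 100.] 1881 ctr [554. -56.] (array([539.2, -50.8]), 159, 37, 2.3)
drum 0.93 [133. 111.] 21788 ctr [545. 293.] (array([539.5, 294. ]), 216, 201, 118.5)
cap_grip 0.83 [135. 114.] 15494 ctr [541. 290.] (array([537.5, 303.3]), 194, 194, 23.8)
green_tray 0.44 [441.  48.] 2091 ctr [ 626. -130.] (array([ 605.2, -132.2]), 161, 34, 11.4)
```

View pics/b_wrist.png

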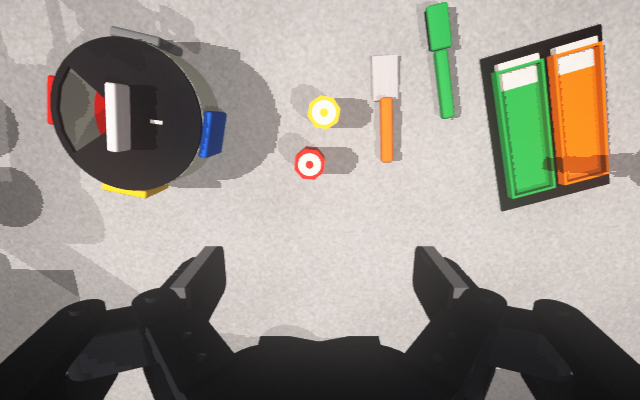

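The wrist view is clear. It shows red at (309,163), yellow (323,112), the spatula (386,108), the near brush (443,60), the trays at right with white ends up (+x), and the tub at left with its opening near red. There is no blue. Next I measure the drum's centre and yaw, the opening angle and the trays.

```bash
cat > drum.py <<'E'
from h import *
def ang(v): return np.degrees(np.arctan2(v[1],v[0]))
def drum(cams=("wrist","scene","side"),C=None):
    for n in cams:
        s=get_state();p=get_image(n);c=cam(p,s)
        m=[d for d in masks_of(p,"cap_grip") if d["p"]>.3]
        if not m: print(n,"no cap");continue
        # cap only: dark or near cap pixels, on rim hull
        P=ray(c,pts(m[0]["region"]),.084)*1000
        (x,y),r=cv2.minEnclosingCircle(P.astype(np.float32)); print(n,"cap circle",round(x),round(y),round(r,1), len(P))
        d=[d for d in masks_of(p,"drum") if d["p"]>.3]; C0=np.array(C if C else (x,y))
        hsv=cv2.cvtColor(p["pixels"],cv2.COLOR_RGB2HSV);h,sa,v=[hsv[...,i].astype(int) for i in range(3)]
        yy,xx=np.mgrid[:400,:640];G=ray(c,np.c_[xx.ravel(),yy.ravel()],.078)*1000-C0
        rr=np.hypot(*G.T).reshape(400,640);G=G.reshape(400,640,2)
        for nm,k,base in(("red",(h<8)|(h>172),90),("yellow",(h>20)&(h<35),180),("blue",(h>105)&(h<130),-90)):
            q=k&(sa>140)&(v>60)&(rr>97)&(rr<116)
            if q.sum()>15: print("  ",nm,q.sum(),"drum yaw",round((ang(G[q].mean(0))-base+180)%360-180,1))
        # opening: non-dark in the cap's top, z=84, r 30..85
        G=ray(c,np.c_[xx.ravel(),yy.ravel()],.084)*1000-C0;rr=np.hypot(*G.T);a=np.degrees(np.arctan2(G[:,1],G[:,0]))
        lum=p["pixels"].reshape(-1,3).max(1)
        h_=[np.mean(lum[(rr>60)&(rr<85)&(abs((a-t+180)%360-180)<2.5)]) for t in range(-180,180,5)]
        print("  ring brightness >60 at",[t for t,q in zip(range(-180,180,5),h_) if q>60])
if __name__=="__main__": drum()
E
python3 drum.py; python3 - <<'E'
from h import *
s=get_state();p=get_image("wrist");c=cam(p,s)
hsv=cv2.cvtColor(p["pixels"],cv2.COLOR_RGB2HSV)
for nm,lo,hi,b in(("green",45,85,(480,640)),("orange",5,18,(480,640))):
    m=cv2.inRange(hsv,(lo,90,60),(hi,255,255))>0; m[:,:b[0]]=0
    n,l,st,ct=cv2.connectedComponentsWithStats(m.astype(np.uint8));i=1+st[1:,4].argmax()
    print(nm,rect(ray(c,pts(l==i),.016)))
for nm,lo,hi in(("spat",5,18),("brush",45,85)):
    m=cv2.inRange(hsv,(lo,90,60),(hi,255,255))>0; m[:,480:]=0;m[:,:350]=0;m[200:]=0
    print(nm,rect(ray(c,pts(m),.016)))
E
```

```text
wrist cap circle 537 307 100.9 15696
   red 200 drum yaw -15.0
   yellow 252 drum yaw -12.5
   blue 546 drum yaw -13.1
  ring brightness >60 at [-180, -175, -170, -165, 45, 50, 55, 60, 65, 70, 75, 80, 85, 90, 95, 100, 105, 110, 115, 120, 125, 130, 135, 140, 145, 150, 155, 160, 165, 170, 175]
scene cap circle 522 73 43.7 269
  ring brightness >60 at [-180, -175, -170, -165, -160, -155, -150, -145, -140, -135, -130, -125, -120, -115, -110, -105, -100, -95, -90, -85, -80, -75, -70, -65, -60, -55, -50, -45, -40, -35, -30, -25, -20, -15, -10, -5, 0, 5, 10, 15, 20, 25, 30, 35, 40, 45, 50, 55, 60, 65, 70, 75, 80, 85, 90, 95, 100, 105, 110, 115, 120, 125, 130, 135, 140, 145, 150, 155, 160, 165, 170, 175]
side cap circle 539 309 99.5 6238
   red 361 drum yaw -12.7
   yellow 243 drum yaw -20.4
   blue 74 drum yaw -14.5
  ring brightness >60 at [45, 50, 55, 60, 65, 70, 75, 80, 85, 90, 95, 100, 105, 110, 115, 120]
green (array([ 501.8, -270.9]), 204, 79, 14.6)
orange (array([ 521.9, -350.6]), 206, 84, 14.5)
spat (array([510.5, -54.1]), 99, 21, 2.7)
brush (array([ 605.6, -134.5]), 160, 32, 11.2)
```

The drum centre is about (538,307.5) with yaw about -13.5°. The opening is at about 82°, so it already stands over red (76.5°). I'll pick red now.

Call:
play_rows(series=[{"dx":0,"dy":8,"dz":-40,"turn":0,"fingers":-1},{"dx":0,"dy":7,"dz":-40,"turn":0,"fingers":-1},{"dx":0,"dy":0,"dz":-41,"turn":0,"fingers":-1},{"dx":0,"dy":0,"dz":-41,"turn":0,"fingers":-1},{"dx":0,"dy":0,"dz":-41,"turn":0,"fingers":-1},{"dx":0,"dy":0,"dz":-41,"turn":0,"fingers":-1},{"dx":0,"dy":0,"dz":-41,"turn":0,"fingers":-1},{"dx":0,"dy":0,"dz":-40,"turn":0,"fingers":-1},{"dx":0,"dy":0,"dz":-20,"turn":0,"fingers":-1},{"dx":0,"dy":0,"dz":-8,"turn":0,"fingers":-1},{"dx":0,"dy":0,"dz":0,"turn":0,"fingers":-1}])

```text
clock: 5.38
position: [0.4684, 0.0672, 0.022]
ee_rot: [0.01, -0.699, 0.715, -0.011]
contact_force: [0.3, -0.4, 0.5]
width: 0.0854
```

```bash
python3 -c "
from rig import *;print(tips_ahead)
try: print(tips_ahead())
except Exception as e: print(e)"; python3 w.py c wrist,side,scene red_cartridge_mid:50
```

```text
0.011
'float' object is not callable
t 5.4 tcp [468.  67.  22.] jaw -91.3 q6 1.59 F [ 0.3 -0.4  0.5] w 85.4
wrist
side
red_cartridge_mid 0.51 [371. 258.] 60 ctr [487. 103.] (array([485.1,  88.7]), 54, 10, 85.2)
scene
red_cartridge_mid 0.54 [356. 181.] 291 ctr [483.  68.] (array([487.7,  71.9]), 90, 50, 12.3)
```

Call:
play_rows(series=[{"dx":0,"dy":0,"dz":3,"turn":0,"fingers":1},{"dx":0,"dy":0,"dz":0,"turn":0,"fingers":1},{"dx":0,"dy":0,"dz":0,"turn":0,"fingers":1},{"dx":0,"dy":0,"dz":0,"turn":0,"fingers":1},{"dx":0,"dy":0,"dz":0,"turn":0,"fingers":1},{"dx":0,"dy":0,"dz":0,"turn":0,"fingers":1},{"dx":0,"dy":0,"dz":0,"turn":0,"fingers":1},{"dx":0,"dy":0,"dz":0,"turn":0,"fingers":1}], squeeze=50)

```text
clock: 6.35
position: [0.4745, 0.0671, 0.0332]
ee_rot: [0.017, -0.699, 0.715, -0.017]
contact_force: [-0.0, -0.4, -0.3]
width: 0.043
```

Call:
play_rows(series=[{"dx":0,"dy":0,"dz":40,"turn":0,"fingers":1},{"dx":0,"dy":0,"dz":40,"turn":0,"fingers":1},{"dx":0,"dy":0,"dz":40,"turn":0,"fingers":1},{"dx":0,"dy":0,"dz":40,"turn":0,"fingers":1},{"dx":9,"dy":37,"dz":5,"turn":0,"fingers":1},{"dx":9,"dy":37,"dz":0,"turn":0,"fingers":1},{"dx":9,"dy":37,"dz":0,"turn":0,"fingers":1},{"dx":9,"dy":37,"dz":0,"turn":0,"fingers":1},{"dx":9,"dy":37,"dz":0,"turn":0,"fingers":1},{"dx":9,"dy":37,"dz":0,"turn":0,"fingers":1},{"dx":9,"dy":37,"dz":0,"turn":0,"fingers":1},{"dx":9,"dy":37,"dz":0,"turn":0,"fingers":1},{"dx":0,"dy":0,"dz":0,"turn":0,"fingers":1}])

```text
clock: 7.43
position: [0.5437, 0.3746, 0.2034]
ee_rot: [0.015, -0.696, 0.718, -0.014]
contact_force: [0.4, -0.6, -0.5]
width: 0.0433
```

```bash
python3 w.py d wrist,side red_cartridge_mid:170 yellow_cartridge_mid:50 cap_grip:84
```

```text
t 7.4 tcp [544. 375. 203.] jaw -91.8 q6 2.12 F [ 0.4 -0.6 -0.5] w 43.3
wrist
red_cartridge_mid 0.82 [318. 279.] 10954 ctr [517. 376.] (array([515.7, 375.1]), 80, 63, 173.5)
red_cartridge_mid 0.59 [626. 180.] 1404 ctr [570. 207.] (array([568.7, 209.7]), 28, 20, 10.9)
yellow_cartridge_mid 0.92 [625. 179.] 1387 ctr [547.  90.] (array([544.2,  93.8]), 48, 34, 10.9)
yellow_cartridge_mid 0.48 [414. 175.] 36968 ctr [557. 286.] (array([532.8, 295.8]), 226, 215, 36.5)
cap_grip 0.67 [431. 173.] 28763 ctr [564. 282.] (array([556.6, 297.8]), 199, 155, 64.8)
side
red_cartridge_mid 0.6 [353. 340.] 222 ctr [517. 367.] (array([518.3, 358.2]), 58, 15, 84.8)
yellow_cartridge_mid 0.46 [246. 273.] 1946 ctr [766. 189.] (array([763.7, 185.7]), 128, 125, 157.0)
yellow_cartridge_mid 0.41 [326. 216.] 70 ctr [610. -12.] (array([607.7,  -7.3]), 35, 18, 97.2)
cap_grip 0.93 [358. 339.] 4388 ctr [503. 324.] (array([538.9, 319. ]), 196, 178, 178.4)
cap_grip 0.33 [336. 352.] 7636 ctr [543. 355.] (array([536.5, 320. ]), 219, 206, 117.7)
```

View pics/d_wrist.png

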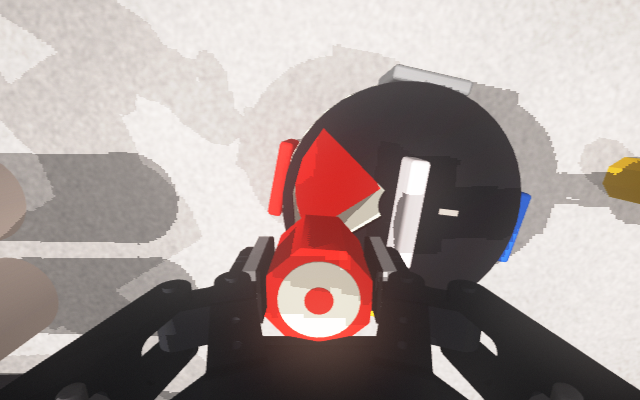

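The cartridge is held upright and square (disc at (319,299)). The opening is visible at (335,190), and yellow at the right edge (625,180) seems to have been knocked. Next I work out the exact offset.

```bash
python3 - <<'E'
from h import *
s=get_state();p=get_image("wrist");c=cam(p,s)
print("tcp",s["position"]*1000, "tool z",R.from_quat(np.roll(s["ee_rot"],-1)).as_matrix()[:,2])
print("cart top ctr",ray(c,(319,299),.22)*1000)
print("opening corners etc z84", ray(c,[(324,128),(384,188)],.084)*1000, "bar top",ray(c,[(415,158),(403,265)],.116)*1000)
print("proj bar ctr",proj(c,[.538,.3075,.116]))
P=ray(c,[(402,158),(428,160)],.116)*1000;print(P)
E
python3 - <<'E'
import sys;sys.path.insert(0,'.')
from drum import *
drum(("wrist",),(538,307.5))
E
```

```text
tcp [542.47260695 366.22927601 204.96031333] tool z [ 0.04059176 -0.00483603 -0.99916411]
cart top ctr [[531.23461609 366.73140008]]
opening corners etc z84 [[601.17326509 359.43725144]
 [550.62481779 311.2537107 ]] bar top [[578.01317677 296.00400201]
 [496.02970395 302.77228848]]
proj bar ctr [[397.84735343 212.74624624]]
[[578.36994109 305.27083016]
 [576.23088145 286.67752008]]
wrist cap circle 537 307 100.0 28330
   red 2148 drum yaw 19.8
   blue 474 drum yaw -13.2
  ring brightness >60 at [-180, -45, -40, -35, -30, -25, -20, -15, -10, -5, 0, 5, 10, 15, 20, 25, 30, 35, 40, 45, 50, 55, 60, 65, 70, 75, 80, 85, 90, 95, 100, 105, 110, 115, 120, 125, 130, 135, 140, 145, 150, 155, 160, 165, 170, 175]
```

Call:
play_rows(series=[{"dx":8,"dy":-2,"dz":-25,"turn":0,"fingers":1},{"dx":7,"dy":-1,"dz":-25,"turn":0,"fingers":1},{"dx":0,"dy":0,"dz":-20,"turn":0,"fingers":1},{"dx":0,"dy":0,"dz":0,"turn":0,"fingers":1},{"dx":0,"dy":0,"dz":0,"turn":0,"fingers":1}])

```text
clock: 8.45
position: [0.5597, 0.3633, 0.1366]
ee_rot: [0.017, -0.693, 0.72, -0.017]
contact_force: [0.7, 0.1, 0.3]
width: 0.0433
```

```bash
python3 w.py e wrist,side red_cartridge_mid:150
```

```text
t 8.4 tcp [560. 363. 137.] jaw -92.2 q6 2.1 F [0.7 0.1 0.3] w 43.3
wrist
red_cartridge_mid 0.89 [317. 282.] 10917 ctr [555. 364.] (array([555.8, 363.2]), 58, 45, 174.3)
side
red_cartridge_mid 0.48 [341. 356.] 220 ctr [533. 387.] (array([538.3, 377. ]), 56, 16, 87.3)
```

View pics/e_side.png

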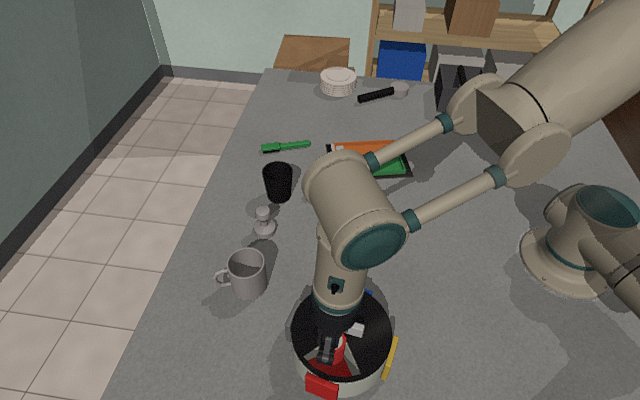

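The side view shows red held over the opening (340,350), clear of the bar. I'll lower it and release with a small opening.

Call:
play_rows(series=[{"dx":0,"dy":0,"dz":-15,"turn":0,"fingers":1},{"dx":0,"dy":0,"dz":-14,"turn":0,"fingers":1},{"dx":0,"dy":0,"dz":0,"turn":0,"fingers":1},{"dx":0,"dy":0,"dz":0,"turn":0,"fingers":-0.2},{"dx":0,"dy":0,"dz":0,"turn":0,"fingers":-0.25},{"dx":0,"dy":0,"dz":0,"turn":0,"fingers":-0.25},{"dx":0,"dy":0,"dz":0,"turn":0,"fingers":-0.25},{"dx":0,"dy":0,"dz":0,"turn":0,"fingers":-0.25}])

```text
clock: 9.32
position: [0.5651, 0.3675, 0.1202]
ee_rot: [0.028, -0.693, 0.72, -0.02]
contact_force: [0.4, 0.5, 0.3]
width: 0.0533
```

Call:
play_rows(series=[{"dx":0,"dy":0,"dz":15,"turn":0,"fingers":-0.25},{"dx":0,"dy":0,"dz":30,"turn":0,"fingers":-0.25},{"dx":0,"dy":0,"dz":40,"turn":0,"fingers":-0.25},{"dx":0,"dy":0,"dz":40,"turn":0,"fingers":-0.25},{"dx":0,"dy":0,"dz":30,"turn":0,"fingers":-0.25},{"dx":0,"dy":-15,"dz":15,"turn":0,"fingers":-0.25},{"dx":-10,"dy":-20,"dz":0,"turn":0,"fingers":-0.25},{"dx":-20,"dy":-15,"dz":0,"turn":0,"fingers":-0.25},{"dx":0,"dy":0,"dz":0,"turn":0,"fingers":-0.25},{"dx":0,"dy":0,"dz":0,"turn":0,"fingers":-0.25},{"dx":0,"dy":0,"dz":0,"turn":0,"fingers":-0.25}])

```text
clock: 10.23
position: [0.5328, 0.3153, 0.3035]
ee_rot: [0.031, -0.694, 0.719, -0.021]
contact_force: [-0.3, -0.1, -1.1]
width: 0.0534
```

```bash
python3 w.py f wrist,scene,side red_cartridge_mid:50 yellow_cartridge_mid:50 spatula_mid:12 brush_mid:16; python3 - <<'E'
import cv2,numpy as np
a=cv2.imread('pics/f_wrist.png');b=cv2.imread('pics/f_scene.png')[150:280,260:480];b=cv2.resize(b,(440,260))
o=np.zeros((600,640,3),np.uint8);o[:340]=a[:340];o[340:600,:440]=b;cv2.imwrite('pics/f.png',o)
E
```

```text
t 10.2 tcp [533. 315. 304.] jaw -92.1 q6 2.04 F [-0.3 -0.1 -1.1] w 53.4
wrist
red_cartridge_mid 0.89 [282. 164.] 1191 ctr [558. 364.] (array([554.2, 363.5]), 50, 45, 121.6)
red_cartridge_mid 0.38 [590. 148.] 2893 ctr [565. -12.] (array([543.6, -15. ]), 146, 37, 3.3)
yellow_cartridge_mid 0.92 [532. 171.] 1745 ctr [539.  55.] (array([541.4,  56.7]), 71, 44, 80.1)
spatula_mid 0.95 [596. 155.] 3013 ctr [552. -52.] (array([539.4, -47.5]), 162, 42, 3.4)
scene
red_cartridge_mid 0.61 [450. 214.] 85 ctr [543. 366.] (array([543.4, 371. ]), 38, 26, 45.9)
yellow_cartridge_mid 0.78 [345. 197.] 314 ctr [562.  52.] (array([560.8,  50.1]), 91, 46, 14.8)
spatula_mid 0.64 [313. 202.] 334 ctr [577. -47.] (array([543.4, -50.2]), 170, 37, 2.5)
brush_mid 0.9 [199. 242.] 392 ctr [ 817. -315.] (array([ 788.2, -326.9]), 164, 31, 23.9)
brush_mid 0.72 [284. 201.] 263 ctr [ 600. -132.] (array([ 596. , -137.6]), 147, 31, 14.4)
side
red_cartridge_mid 0.79 [328. 368.] 448 ctr [555. 373.] (array([554.6, 362.4]), 45, 41, 170.5)
red_cartridge_mid 0.41 [316. 196.] 267 ctr [646. -80.] (array([627.8, -88.9]), 93, 38, 9.6)
yellow_cartridge_mid 0.54 [347. 240.] 83 ctr [549.  58.] (array([557.3,  64.7]), 59, 12, 91.9)
yellow_cartridge_mid 0.5 [345. 327.] 6344 ctr [530. 286.] (array([538. , 294.3]), 207, 204, 1.0)
spatula_mid 0.65 [331. 216.] 167 ctr [600. -45.] (array([601.2, -40.6]), 40, 38, 97.9)
brush_mid 0.68 [280. 146.] 402 ctr [ 797. -317.] (array([ 781. , -318.9]), 160, 52, 19.9)
brush_mid 0.65 [321. 194.] 315 ctr [ 638. -121.] (array([ 632.7, -120.2]), 101, 44, 9.3)
brush_mid 0.45 [344. 337.] 9106 ctr [530. 292.] (array([535.2, 287.6]), 241, 222, 119.1)
```

View pics/f.png

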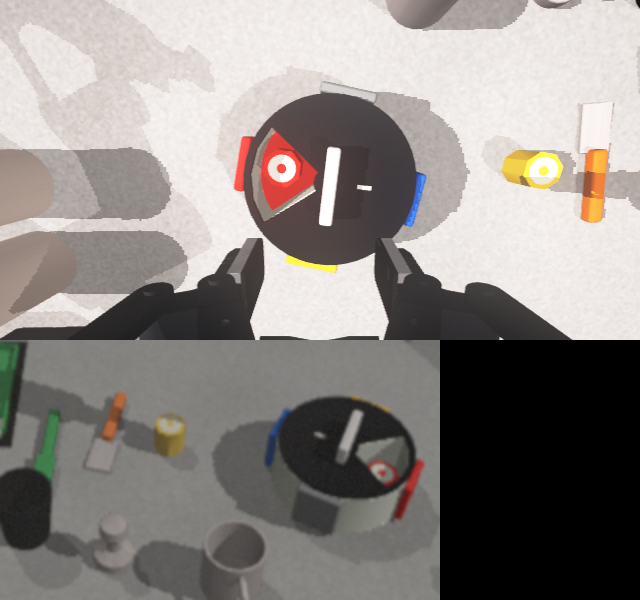

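Red stands in the red bay (282,168). Yellow still stands at about (540,45) mm. Next I measure the bar and drum from this clean view.

```bash
cat > bar.py <<'E'
from h import *
def ang(v): return np.degrees(np.arctan2(v[1],v[0]))
s=get_state();p=get_image("wrist");c=cam(p,s)
u0=proj(c,[.538,.3075,.084])[0];print("axis px",u0)
hsv=cv2.cvtColor(p["pixels"],cv2.COLOR_RGB2HSV)
cap=[d for d in masks_of(p,"cap_grip")][0]["region"]
(x,y),r=cv2.minEnclosingCircle((ray(c,pts(cap),.084)*1000).astype(np.float32));print("cap circle",x,y,r)
C=np.array([538,307.5])
yy,xx=np.mgrid[:400,:640];px=np.c_[xx.ravel(),yy.ravel()]
br=p["pixels"].max(2)>150
G=ray(c,px,.116)*1000-C;rr=np.hypot(*G.T).reshape(400,640)
m=br&(rr<50);n,l,st,ct=cv2.connectedComponentsWithStats(m.astype(np.uint8))
i=1+st[1:,4].argmax();cc,w,h,a=rect(ray(c,pts(l==i),.116));print("bar",cc,w,h,"angle",a)
G=ray(c,px,.084)*1000-C;rr=np.hypot(*G.T).reshape(400,640);G=G.reshape(400,640,2)
m=br&(rr<60)&(l!=i);n,l2,st,ct=cv2.connectedComponentsWithStats(m.astype(np.uint8))
for j in range(1,n):
    if 8<st[j,4]<3000: print("blob",st[j,4],np.round(ct[j]),"ang",round(ang(G[l2==j].mean(0)),1),"r",round(np.hypot(*G[l2==j].mean(0)),1))
h_,sa,v=[hsv[...,k].astype(int) for k in range(3)]
Gp=ray(c,px,.078).reshape(400,640,2)*1000-C;rr=np.hypot(Gp[...,0],Gp[...,1])
for nm,k,b in(("red",(h_<8)|(h_>172),90),("yellow",(h_>20)&(h_<35),180),("blue",(h_>105)&(h_<130),-90)):
    q=k&(sa>120)&(rr>98)&(rr<112); 
    if q.sum()>20: print(nm,q.sum(),round((ang(Gp[q].mean(0))-b+180)%360-180,1))
E
python3 bar.py
```

```text
axis px [328.32986853 181.99387809]
cap circle 536.4754638671875 307.2830810546875 99.91878509521484
bar [543.5 343.4] 49 42 angle 132.9
blob 345 [283. 171.] ang 74.0 r 53.5
blob 1103 [329. 186.] ang -170.2 r 4.8
blob 66 [364. 187.] ang -100.4 r 41.4
red 480 -14.3
yellow 310 -13.5
blue 390 -13.5
```

Call:
play_rows(series=[{"dx":2,"dy":-4,"dz":-20,"turn":-0.03,"fingers":-0.25},{"dx":2,"dy":-3,"dz":-35,"turn":-0.03,"fingers":-0.25},{"dx":0,"dy":0,"dz":-38,"turn":0,"fingers":-0.25},{"dx":0,"dy":0,"dz":-38,"turn":0,"fingers":-0.25},{"dx":0,"dy":0,"dz":-30,"turn":0,"fingers":-0.25},{"dx":0,"dy":0,"dz":-10,"turn":0,"fingers":-0.25},{"dx":0,"dy":0,"dz":0,"turn":0,"fingers":-0.25},{"dx":0,"dy":0,"dz":0,"turn":0,"fingers":-0.25}])

```text
clock: 11.75
position: [0.5376, 0.3082, 0.1295]
ee_rot: [0.035, -0.67, 0.741, -0.024]
contact_force: [-0.8, -0.3, 0.5]
width: 0.0537
```

```bash
python3 w.py - wrist cap_grip:84
```

```text
t 11.8 tcp [538. 308. 129.] jaw -95.7 q6 2.11 F [-0.8 -0.3  0.5] w 53.7
wrist
cap_grip 0.71 [342. 182.] 56134 ctr [566. 292.] (array([549.2, 306.6]), 199, 174, 85.6)
```

Call:
play_rows(series=[{"dx":0,"dy":0,"dz":-15,"turn":0,"fingers":-0.25},{"dx":0,"dy":0,"dz":-13,"turn":0,"fingers":-0.25},{"dx":0,"dy":0,"dz":0,"turn":0,"fingers":-0.25},{"dx":0,"dy":0,"dz":0,"turn":0,"fingers":0.3},{"dx":0,"dy":0,"dz":0,"turn":0,"fingers":0.6},{"dx":0,"dy":0,"dz":0,"turn":0,"fingers":1},{"dx":0,"dy":0,"dz":0,"turn":0,"fingers":1},{"dx":0,"dy":0,"dz":0,"turn":0,"fingers":1},{"dx":0,"dy":0,"dz":0,"turn":0,"fingers":1},{"dx":0,"dy":0,"dz":0,"turn":0,"fingers":1}], squeeze=70)

```text
clock: 12.68
position: [0.5447, 0.3064, 0.1128]
ee_rot: [0.042, -0.671, 0.739, -0.031]
contact_force: [1.8, -1.0, -5.0]
width: 0.0121
```

Call:
play_rows(series=[{"dx":-3,"dy":1,"dz":0,"turn":0,"fingers":0.5},{"dx":-3,"dy":0,"dz":-8,"turn":0,"fingers":0.5},{"dx":0,"dy":0,"dz":-8,"turn":0,"fingers":0.5},{"dx":0,"dy":0,"dz":0,"turn":0,"fingers":0.5}])

```text
clock: 13.02
position: [0.5397, 0.3093, 0.0985]
ee_rot: [0.045, -0.671, 0.739, -0.031]
contact_force: [-0.5, 0.2, -0.5]
width: 0.0215
```

Call:
play_rows(series=[{"dx":0,"dy":0,"dz":0,"turn":0,"fingers":1},{"dx":0,"dy":0,"dz":0,"turn":0,"fingers":1},{"dx":0,"dy":0,"dz":0,"turn":0,"fingers":1},{"dx":0,"dy":0,"dz":0,"turn":0,"fingers":1}])

```text
clock: 13.35
position: [0.5395, 0.3071, 0.0989]
ee_rot: [0.043, -0.672, 0.738, -0.033]
contact_force: [0.6, -0.2, 0.1]
width: 0.0128
```

Call:
play_rows(series=[{"dx":0,"dy":0,"dz":0,"turn":0.06,"fingers":1},{"dx":0,"dy":0,"dz":0,"turn":0.12,"fingers":1},{"dx":0,"dy":0,"dz":0,"turn":0.12,"fingers":1},{"dx":0,"dy":0,"dz":0,"turn":0.12,"fingers":1},{"dx":0,"dy":0,"dz":0,"turn":0.12,"fingers":1},{"dx":0,"dy":0,"dz":0,"turn":0.12,"fingers":1},{"dx":0,"dy":0,"dz":0,"turn":0.12,"fingers":1},{"dx":0,"dy":0,"dz":0,"turn":0.12,"fingers":1},{"dx":0,"dy":0,"dz":0,"turn":0.12,"fingers":1},{"dx":0,"dy":0,"dz":0,"turn":0.12,"fingers":1},{"dx":0,"dy":0,"dz":0,"turn":0.12,"fingers":1},{"dx":0,"dy":0,"dz":0,"turn":0.12,"fingers":1},{"dx":0,"dy":0,"dz":0,"turn":0.06,"fingers":1},{"dx":0,"dy":0,"dz":0,"turn":0,"fingers":1},{"dx":0,"dy":0,"dz":0,"turn":0,"fingers":1}])

```text
clock: 14.6
position: [0.5381, 0.3086, 0.0989]
ee_rot: [-0.055, 0.995, -0.08, -0.004]
contact_force: [-1.1, -0.5, -0.3]
width: 0.0125
```

```bash
python3 w.py - side yellow_cartridge_mid:50;python3 -c "
from h import *
s=get_state();print(R.from_quat(np.roll(s['ee_rot'],-1)).as_matrix()[:,2],s['moment'])"
```

```text
t 14.6 tcp [538. 309.  99.] jaw -9.2 q6 0.45 F [-1.1 -0.5 -0.3] w 12.5
side
[ 0.00145562  0.11069016 -0.9938539 ] [-0.43118508 -0.40414353  0.07108583]
```

Call:
play_rows(series=[{"dx":0,"dy":0,"dz":0,"turn":-0.04,"fingers":1},{"dx":0,"dy":0,"dz":0,"turn":-0.04,"fingers":1},{"dx":0,"dy":0,"dz":0,"turn":0,"fingers":1},{"dx":0,"dy":0,"dz":0,"turn":0,"fingers":1}])

```text
clock: 15.03
position: [0.5382, 0.3086, 0.0989]
ee_rot: [-0.055, 0.991, -0.123, -0.001]
contact_force: [-0.6, -0.4, -0.8]
width: 0.0124
```

```bash
python3 w.py - side tamper:50
```

```text
t 15.0 tcp [538. 309.  99.] jaw -14.1 q6 0.54 F [-0.6 -0.4 -0.8] w 12.4
side
tamper 0.71 [264. 225.] 535 ctr [760.  44.] (array([761.4,  32.4]), 109, 53, 102.7)
tamper 0.51 [335. 353.] 7507 ctr [544. 342.] (array([535.6, 307.6]), 218, 215, 116.2)
```

Call:
play_rows(series=[{"dx":0,"dy":0,"dz":0,"turn":0,"fingers":0.4},{"dx":0,"dy":0,"dz":0,"turn":0,"fingers":0},{"dx":0,"dy":0,"dz":10,"turn":0,"fingers":-0.3},{"dx":0,"dy":0,"dz":30,"turn":0,"fingers":-1},{"dx":0,"dy":0,"dz":38,"turn":0,"fingers":-1},{"dx":0,"dy":-5,"dz":38,"turn":0.12,"fingers":-1},{"dx":4,"dy":-15,"dz":35,"turn":0.12,"fingers":-1},{"dx":4,"dy":-25,"dz":30,"turn":0.12,"fingers":-1},{"dx":4,"dy":-30,"dz":20,"turn":0.12,"fingers":-1},{"dx":4,"dy":-35,"dz":10,"turn":0.12,"fingers":-1},{"dx":4,"dy":-35,"dz":0,"turn":0.12,"fingers":-1},{"dx":4,"dy":-35,"dz":0,"turn":0.12,"fingers":-1},{"dx":4,"dy":-35,"dz":0,"turn":0.12,"fingers":-1},{"dx":4,"dy":-30,"dz":0,"turn":0.12,"fingers":-1},{"dx":4,"dy":-15,"dz":0,"turn":0.12,"fingers":-1},{"dx":4,"dy":0,"dz":0,"turn":0.12,"fingers":-1},{"dx":0,"dy":0,"dz":0,"turn":0.12,"fingers":-1},{"dx":0,"dy":0,"dz":0,"turn":0,"fingers":-1},{"dx":0,"dy":0,"dz":0,"turn":0,"fingers":-1}])

```text
clock: 16.72
position: [0.5768, 0.037, 0.3395]
ee_rot: [-0.037, 0.813, 0.581, -0.026]
contact_force: [0.2, -0.3, 0.8]
width: 0.0854
```

```bash
python3 w.py g wrist yellow_cartridge_mid:50 spatula_mid:12 cap_grip:84
```

```text
t 16.7 tcp [577.  37. 340.] jaw 71.1 q6 -1.31 F [ 0.2 -0.3  0.8] w 85.4
wrist
yellow_cartridge_mid 0.78 [314. 156.] 898 ctr [538.  43.] (array([538.9,  42.3]), 45, 44, 116.1)
yellow_cartridge_mid 0.5 [222. 241.] 1619 ctr [ 609. -120.] (array([ 599.2, -118.5]), 146, 32, 9.6)
spatula_mid 0.57 [259. 193.] 1907 ctr [565. -55.] (array([538.8, -53.2]), 159, 39, 3.3)
cap_grip 0.97 [523.  94.] 18986 ctr [549. 305.] (array([540.4, 304.5]), 200, 191, 71.1)
```

View pics/g_wrist.png

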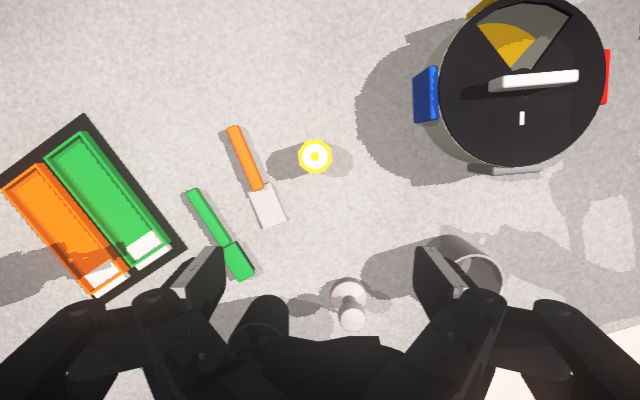

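The opening is now over the yellow bay, with yellow inside visible at (505,45). Yellow is at (538,43) mm, and its yaw suits jaw 71°. I'll pick it.

Call:
play_rows(series=[{"dx":-10,"dy":2,"dz":-25,"turn":0,"fingers":-1},{"dx":-14,"dy":2,"dz":-38,"turn":0,"fingers":-1},{"dx":-14,"dy":2,"dz":-38,"turn":0,"fingers":-1},{"dx":0,"dy":0,"dz":-41,"turn":0,"fingers":-1},{"dx":0,"dy":0,"dz":-41,"turn":0,"fingers":-1},{"dx":0,"dy":0,"dz":-41,"turn":0,"fingers":-1},{"dx":0,"dy":0,"dz":-40,"turn":0,"fingers":-1},{"dx":0,"dy":0,"dz":-30,"turn":0,"fingers":-1},{"dx":0,"dy":0,"dz":-15,"turn":0,"fingers":-1},{"dx":0,"dy":0,"dz":0,"turn":0,"fingers":-1},{"dx":0,"dy":0,"dz":0,"turn":0,"fingers":-1}])

```text
clock: 17.83
position: [0.5333, 0.0481, 0.0234]
ee_rot: [-0.034, 0.815, 0.579, -0.021]
contact_force: [0.1, 0.2, 0.4]
width: 0.0855
```

```bash
python3 w.py - side,scene yellow_cartridge_mid:50
```

```text
t 17.8 tcp [533.  48.  23.] jaw 70.8 q6 -1.32 F [0.1 0.2 0.4] w 85.5
side
yellow_cartridge_mid 0.57 [263. 224.] 564 ctr [762.  43.] (array([761.9,  32.5]), 110, 52, 104.8)
yellow_cartridge_mid 0.56 [356. 244.] 159 ctr [526.  70.] (array([528.7,  70. ]), 67, 23, 80.6)
scene
yellow_cartridge_mid 0.86 [342. 195.] 310 ctr [557.  42.] (array([556.7,  49.1]), 92, 46, 14.8)
yellow_cartridge_mid 0.46 [430. 211.] 4118 ctr [545. 307.] (array([536.2, 309.2]), 260, 228, 21.1)
```

Call:
play_rows(series=[{"dx":4,"dy":-4,"dz":2,"turn":0,"fingers":-0.6},{"dx":0,"dy":0,"dz":0,"turn":0,"fingers":-0.3},{"dx":0,"dy":0,"dz":0,"turn":0,"fingers":1},{"dx":0,"dy":0,"dz":0,"turn":0,"fingers":1},{"dx":0,"dy":0,"dz":0,"turn":0,"fingers":1},{"dx":0,"dy":0,"dz":0,"turn":0,"fingers":1},{"dx":0,"dy":0,"dz":0,"turn":0,"fingers":1}], squeeze=50)

```text
clock: 18.62
position: [0.5443, 0.0429, 0.0336]
ee_rot: [-0.028, 0.815, 0.579, -0.014]
contact_force: [-0.3, -0.5, -1.2]
width: 0.0443
```

Call:
play_rows(series=[{"dx":0,"dy":0,"dz":20,"turn":0,"fingers":1},{"dx":0,"dy":0,"dz":40,"turn":0,"fingers":1},{"dx":0,"dy":0,"dz":40,"turn":0,"fingers":1},{"dx":0,"dy":10,"dz":38,"turn":0,"fingers":1},{"dx":-4,"dy":25,"dz":30,"turn":0,"fingers":1},{"dx":-7,"dy":36,"dz":8,"turn":0,"fingers":1},{"dx":-7,"dy":38,"dz":0,"turn":0,"fingers":1},{"dx":-7,"dy":38,"dz":0,"turn":0,"fingers":1},{"dx":-7,"dy":38,"dz":0,"turn":0,"fingers":1},{"dx":-7,"dy":36,"dz":0,"turn":0,"fingers":1},{"dx":-7,"dy":28,"dz":0,"turn":0,"fingers":1},{"dx":-7,"dy":18,"dz":0,"turn":0,"fingers":1},{"dx":-2,"dy":8,"dz":0,"turn":0,"fingers":1},{"dx":0,"dy":0,"dz":0,"turn":0,"fingers":1},{"dx":0,"dy":0,"dz":0,"turn":0,"fingers":1}])

```text
clock: 19.87
position: [0.4803, 0.3285, 0.2149]
ee_rot: [-0.03, 0.816, 0.577, -0.016]
contact_force: [0.6, -0.8, -1.5]
width: 0.0441
```

```bash
python3 w.py h wrist,side yellow_cartridge_mid:222 cap_grip:84
```

```text
t 19.9 tcp [480. 329. 215.] jaw 70.5 q6 -0.8 F [ 0.6 -0.8 -1.5] w 44.1
wrist
yellow_cartridge_mid 0.76 [319. 264.] 11181 ctr [478. 329.] (array([476.1, 328.8]), 60, 48, 167.3)
side
yellow_cartridge_mid 0.83 [390. 317.] 347 ctr [463. 342.] (array([467.8, 341.2]), 68, 24, 64.5)
cap_grip 0.97 [330. 338.] 5874 ctr [557. 329.] (array([544. , 313.5]), 199, 184, 128.0)
```

View pics/h_wrist.png

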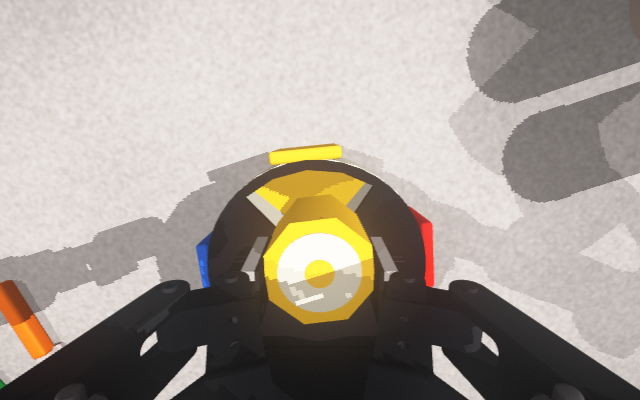

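Yellow is held square (disc (319,271)) above the opening at (310,185). I'll shift about 7 mm in -y, lower and release.

Call:
play_rows(series=[{"dx":1,"dy":-4,"dz":-20,"turn":0,"fingers":1},{"dx":1,"dy":-3,"dz":-30,"turn":0,"fingers":1},{"dx":0,"dy":0,"dz":-30,"turn":0,"fingers":1},{"dx":0,"dy":0,"dz":-15,"turn":0,"fingers":1},{"dx":0,"dy":0,"dz":-7,"turn":0,"fingers":1},{"dx":0,"dy":0,"dz":0,"turn":0,"fingers":1}])

```text
clock: 20.67
position: [0.4871, 0.3165, 0.1129]
ee_rot: [-0.03, 0.819, 0.573, -0.011]
contact_force: [0.6, -0.1, -0.5]
width: 0.0443
```

Call:
play_rows(series=[{"dx":-4,"dy":4,"dz":0,"turn":0,"fingers":1},{"dx":0,"dy":0,"dz":-4,"turn":0,"fingers":1},{"dx":0,"dy":0,"dz":0,"turn":0,"fingers":1},{"dx":0,"dy":0,"dz":0,"turn":0,"fingers":-0.2},{"dx":0,"dy":0,"dz":0,"turn":0,"fingers":-0.25},{"dx":0,"dy":0,"dz":0,"turn":0,"fingers":-0.3},{"dx":0,"dy":0,"dz":0,"turn":0,"fingers":-0.3},{"dx":0,"dy":0,"dz":15,"turn":0,"fingers":-0.3},{"dx":0,"dy":0,"dz":30,"turn":0,"fingers":-0.3},{"dx":5,"dy":0,"dz":40,"turn":0,"fingers":-0.3},{"dx":15,"dy":0,"dz":40,"turn":0,"fingers":-0.3},{"dx":20,"dy":-5,"dz":30,"turn":0,"fingers":-0.3},{"dx":15,"dy":-5,"dz":20,"turn":0,"fingers":-0.3},{"dx":5,"dy":0,"dz":5,"turn":0,"fingers":-0.3},{"dx":0,"dy":0,"dz":0,"turn":0,"fingers":-0.3},{"dx":0,"dy":0,"dz":0,"turn":0,"fingers":-0.3}])

```text
clock: 22.0
position: [0.5448, 0.3105, 0.3052]
ee_rot: [-0.028, 0.818, 0.574, -0.006]
contact_force: [0.3, -0.2, 0.2]
width: 0.0555
```

```bash
python3 w.py i wrist,side yellow_cartridge_mid:50 red_cartridge_mid:50 cap_grip:84;python3 bar.py
```

```text
t 22.0 tcp [545. 310. 305.] jaw 70.0 q6 -0.85 F [ 0.3 -0.2  0.2] w 55.5
wrist
yellow_cartridge_mid 0.73 [307. 129.] 1198 ctr [483. 324.] (array([481.8, 323.6]), 46, 45, 33.2)
cap_grip 0.84 [313. 187.] 18870 ctr [547. 307.] (array([536.6, 306.8]), 197, 196, 69.5)
side
yellow_cartridge_mid 0.93 [370. 351.] 518 ctr [476. 328.] (array([480.2, 327.4]), 56, 46, 129.2)
red_cartridge_mid 0.43 [386. 147.] 276 ctr [ 463. -323.] (array([ 457.7, -320.4]), 79, 57, 99.5)
red_cartridge_mid 0.33 [242. 276.] 1894 ctr [773. 200.] (array([765.7, 186.8]), 127, 122, 159.2)
cap_grip 0.81 [333. 330.] 6524 ctr [554. 313.] (array([537.9, 309.8]), 198, 196, 36.7)
axis px [311.18168165 181.14923861]
cap circle 535.4527587890625 306.6838073730469 110.0194320678711
bar [534.9 307.6] 84 17 angle 75.8
blob 1587 [307. 145.] ang 166.0 r 41.2
blob 76 [314. 214.] ang -15.7 r 39.5
red 452 -12.1
yellow 542 -13.6
blue 412 -15.4
```

View pics/i_wrist.png

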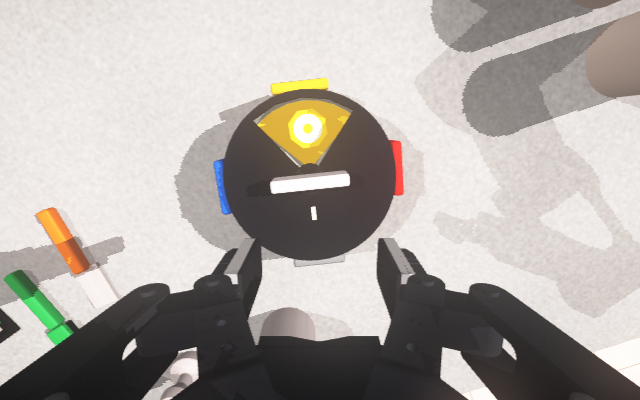

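Yellow is in its bay (307,128). The cap opening is at 165.8° and the drum yaw is -13.7°. Next I grip the bar again to turn it 180°.

Call:
play_rows(series=[{"dx":-2,"dy":-1,"dz":0,"turn":-0.08,"fingers":-0.3},{"dx":-2,"dy":-1,"dz":0,"turn":-0.12,"fingers":-0.3},{"dx":-2,"dy":0,"dz":-5,"turn":-0.12,"fingers":-0.3},{"dx":-1,"dy":0,"dz":-10,"turn":-0.12,"fingers":-0.3},{"dx":0,"dy":0,"dz":-15,"turn":-0.12,"fingers":-0.3},{"dx":0,"dy":0,"dz":-20,"turn":-0.12,"fingers":-0.3},{"dx":0,"dy":0,"dz":-20,"turn":-0.12,"fingers":-0.3},{"dx":0,"dy":0,"dz":-20,"turn":-0.12,"fingers":-0.3},{"dx":0,"dy":0,"dz":-20,"turn":-0.12,"fingers":-0.3},{"dx":0,"dy":0,"dz":-20,"turn":-0.12,"fingers":-0.3},{"dx":0,"dy":0,"dz":-20,"turn":-0.12,"fingers":-0.3},{"dx":0,"dy":0,"dz":-15,"turn":-0.12,"fingers":-0.3},{"dx":0,"dy":0,"dz":-5,"turn":-0.06,"fingers":-0.3},{"dx":0,"dy":0,"dz":0,"turn":0,"fingers":-0.3},{"dx":0,"dy":0,"dz":0,"turn":0,"fingers":-0.3}])

```text
clock: 23.75
position: [0.5347, 0.3086, 0.1266]
ee_rot: [-0.021, 0.989, -0.148, 0.016]
contact_force: [-0.2, -0.4, -0.2]
width: 0.0555
```

```bash
python3 w.py - side tamper:50
```

```text
t 23.8 tcp [535. 309. 127.] jaw -17.0 q6 0.69 F [-0.2 -0.4 -0.2] w 55.5
side
tamper 0.57 [263. 222.] 556 ctr [765.  37.] (array([761.8,  32.8]), 109, 52, 104.8)
```

Call:
play_rows(series=[{"dx":2,"dy":-1,"dz":-10,"turn":0.05,"fingers":-0.1},{"dx":0,"dy":0,"dz":-12,"turn":0,"fingers":0.2},{"dx":0,"dy":0,"dz":-8,"turn":0,"fingers":0.4},{"dx":0,"dy":0,"dz":0,"turn":0,"fingers":0.5},{"dx":0,"dy":0,"dz":0,"turn":0,"fingers":0.5}], squeeze=70)

```text
clock: 24.27
position: [0.5411, 0.309, 0.1016]
ee_rot: [-0.025, 0.992, -0.12, 0.02]
contact_force: [0.3, -1.3, 0.7]
width: 0.0212
```

Call:
play_rows(series=[{"dx":-3,"dy":-1,"dz":-3,"turn":0,"fingers":0.5},{"dx":0,"dy":0,"dz":0,"turn":0,"fingers":1},{"dx":0,"dy":0,"dz":0,"turn":0,"fingers":1},{"dx":0,"dy":0,"dz":0,"turn":0,"fingers":1},{"dx":0,"dy":0,"dz":0,"turn":0,"fingers":1}])

```text
clock: 24.68
position: [0.5384, 0.308, 0.0995]
ee_rot: [-0.025, 0.992, -0.121, 0.02]
contact_force: [2.3, 0.3, -2.6]
width: 0.0131
```

Call:
play_rows(series=[{"dx":0,"dy":0,"dz":0,"turn":0.06,"fingers":1},{"dx":0,"dy":0,"dz":0,"turn":0.12,"fingers":1},{"dx":0,"dy":0,"dz":0,"turn":0.12,"fingers":1},{"dx":0,"dy":0,"dz":0,"turn":0.12,"fingers":1},{"dx":0,"dy":0,"dz":0,"turn":0.12,"fingers":1},{"dx":0,"dy":0,"dz":0,"turn":0.12,"fingers":1},{"dx":0,"dy":0,"dz":0,"turn":0.12,"fingers":1},{"dx":0,"dy":0,"dz":0,"turn":0.12,"fingers":1},{"dx":0,"dy":0,"dz":0,"turn":0.12,"fingers":1},{"dx":0,"dy":0,"dz":0,"turn":0.12,"fingers":1},{"dx":0,"dy":0,"dz":0,"turn":0.12,"fingers":1},{"dx":0,"dy":0,"dz":0,"turn":0.12,"fingers":1},{"dx":0,"dy":0,"dz":0,"turn":0.06,"fingers":1},{"dx":0,"dy":0,"dz":0,"turn":0,"fingers":1},{"dx":0,"dy":0,"dz":0,"turn":0,"fingers":1}])

```text
clock: 25.93
position: [0.5371, 0.3076, 0.0995]
ee_rot: [-0.029, 0.807, 0.589, -0.005]
contact_force: [0.5, 1.3, -1.2]
width: 0.0126
```

```bash
python3 w.py - side tamper:50
```

```text
t 25.9 tcp [537. 308.  99.] jaw 72.2 q6 -0.91 F [ 0.5  1.3 -1.2] w 12.6
side
tamper 0.57 [266. 223.] 537 ctr [757.  36.] (array([761.9,  32.2]), 109, 53, 104.8)
tamper 0.43 [339. 346.] 8405 ctr [538. 327.] (array([536.6, 302.9]), 230, 215, 119.2)
```

Call:
play_rows(series=[{"dx":0,"dy":0,"dz":0,"turn":0.06,"fingers":1},{"dx":0,"dy":0,"dz":0,"turn":0.12,"fingers":1},{"dx":0,"dy":0,"dz":0,"turn":0.12,"fingers":1},{"dx":0,"dy":0,"dz":0,"turn":0.12,"fingers":1},{"dx":0,"dy":0,"dz":0,"turn":0.12,"fingers":1},{"dx":0,"dy":0,"dz":0,"turn":0.12,"fingers":1},{"dx":0,"dy":0,"dz":0,"turn":0.12,"fingers":1},{"dx":0,"dy":0,"dz":0,"turn":0.12,"fingers":1},{"dx":0,"dy":0,"dz":0,"turn":0.12,"fingers":1},{"dx":0,"dy":0,"dz":0,"turn":0.12,"fingers":1},{"dx":0,"dy":0,"dz":0,"turn":0.12,"fingers":1},{"dx":0,"dy":0,"dz":0,"turn":0.12,"fingers":1},{"dx":0,"dy":0,"dz":0,"turn":0.12,"fingers":1},{"dx":0,"dy":0,"dz":0,"turn":0.05,"fingers":1},{"dx":0,"dy":0,"dz":0,"turn":0,"fingers":1},{"dx":0,"dy":0,"dz":0,"turn":0,"fingers":1},{"dx":0,"dy":0,"dz":0,"turn":0,"fingers":1}])

```text
clock: 27.45
position: [0.5375, 0.3062, 0.0994]
ee_rot: [-0.013, 0.138, 0.99, -0.023]
contact_force: [-0.0, 0.9, -2.5]
width: 0.0128
```

```bash
python3 w.py - side tamper:50
```

```text
t 27.4 tcp [538. 306.  99.] jaw 164.1 q6 -2.43 F [-0.   0.9 -2.5] w 12.8
side
tamper 0.67 [263. 225.] 552 ctr [763.  45.] (array([761.9,  32.6]), 109, 52, 104.8)
```

Call:
play_rows(series=[{"dx":0,"dy":0,"dz":0,"turn":0.04,"fingers":1},{"dx":0,"dy":0,"dz":0,"turn":0,"fingers":1},{"dx":0,"dy":0,"dz":0,"turn":0,"fingers":1},{"dx":0,"dy":0,"dz":0,"turn":0,"fingers":0.4},{"dx":0,"dy":0,"dz":0,"turn":0,"fingers":0},{"dx":0,"dy":0,"dz":10,"turn":0,"fingers":-0.2},{"dx":0,"dy":0,"dz":30,"turn":0,"fingers":-0.3},{"dx":0,"dy":0,"dz":38,"turn":0,"fingers":-0.3},{"dx":0,"dy":0,"dz":38,"turn":-0.06,"fingers":-0.3},{"dx":0,"dy":0,"dz":38,"turn":-0.12,"fingers":-0.3},{"dx":0,"dy":0,"dz":30,"turn":-0.12,"fingers":-0.3},{"dx":0,"dy":0,"dz":15,"turn":-0.12,"fingers":-0.3},{"dx":0,"dy":0,"dz":0,"turn":-0.12,"fingers":-0.3},{"dx":0,"dy":0,"dz":0,"turn":-0.12,"fingers":-0.3},{"dx":0,"dy":0,"dz":0,"turn":-0.12,"fingers":-0.3},{"dx":0,"dy":0,"dz":0,"turn":-0.12,"fingers":-0.3},{"dx":0,"dy":0,"dz":0,"turn":-0.12,"fingers":-0.3},{"dx":0,"dy":0,"dz":0,"turn":-0.12,"fingers":-0.3},{"dx":0,"dy":0,"dz":0,"turn":-0.12,"fingers":-0.3},{"dx":0,"dy":0,"dz":0,"turn":0,"fingers":-0.3}])

```text
clock: 29.22
position: [0.5344, 0.3062, 0.3294]
ee_rot: [-0.018, 0.702, 0.712, 0.003]
contact_force: [-0.2, -0.1, -0.5]
width: 0.0557
```

```bash
python3 w.py j wrist cap_grip:84; python3 bar.py
```

```text
t 29.2 tcp [534. 306. 329.] jaw 90.8 q6 -1.2 F [-0.2 -0.1 -0.5] w 55.7
wrist
cap_grip 0.79 [316. 166.] 17695 ctr [523. 310.] (array([537.1, 306.3]), 198, 198, 90.9)
axis px [313.84865852 177.48758186]
cap circle 537.1985473632812 306.6813049316406 99.39723205566406
bar [571.8 297.4] 52 42 angle 38.0
blob 71 [322. 145.] ang 167.4 r 40.9
blob 1113 [314. 180.] ang -1.4 r 2.6
blob 18 [281. 211.] ang -43.5 r 58.9
red 345 -11.9
yellow 479 -13.3
blue 427 -15.8
```

Call:
play_rows(series=[{"dx":2,"dy":-15,"dz":5,"turn":0,"fingers":-0.3},{"dx":4,"dy":-30,"dz":5,"turn":0,"fingers":-0.3},{"dx":5,"dy":-38,"dz":5,"turn":0,"fingers":-0.3},{"dx":5,"dy":-38,"dz":5,"turn":0,"fingers":-0.3},{"dx":5,"dy":-38,"dz":0,"turn":0,"fingers":-0.3},{"dx":5,"dy":-38,"dz":0,"turn":0,"fingers":-0.3},{"dx":5,"dy":-38,"dz":0,"turn":0,"fingers":-0.3},{"dx":5,"dy":-38,"dz":0,"turn":0,"fingers":-0.3},{"dx":5,"dy":-38,"dz":0,"turn":0,"fingers":-0.3},{"dx":5,"dy":-30,"dz":0,"turn":0,"fingers":-0.3},{"dx":4,"dy":-15,"dz":0,"turn":0,"fingers":-0.3},{"dx":0,"dy":0,"dz":0,"turn":0,"fingers":-0.3},{"dx":0,"dy":0,"dz":0,"turn":0,"fingers":-0.3},{"dx":0,"dy":0,"dz":0,"turn":0,"fingers":-0.3}])

```text
clock: 30.58
position: [0.5834, -0.0636, 0.3473]
ee_rot: [-0.021, 0.69, 0.723, 0.002]
contact_force: [-0.5, 0.9, -0.3]
width: 0.0555
```

```bash
cat > tools.py <<'E'
from h import *
from w import jaw
s=get_state();p=get_image("wrist");c=cam(p,s)
print("t",round(s["clock"],1),"tcp",np.round(s["position"]*1000,1),"jaw",round(jaw(s),1),"tool z",np.round(R.from_quat(np.roll(s["ee_rot"],-1)).as_matrix()[:,2],3))
cv2.imwrite(f"pics/tools{p['shot']}.png",p["pixels"][:,:,::-1])
hsv=cv2.cvtColor(p["pixels"],cv2.COLOR_RGB2HSV)
for nm,lo,hi in(("orange",5,18),("green",45,85)):
    m=cv2.inRange(hsv,(lo,110,60),(hi,255,255))
    n,l,st,ct=cv2.connectedComponentsWithStats(m)
    for i in range(1,n):
        if st[i,4]>300: print(nm,st[i,4],np.round(ct[i]),rect(ray(c,pts(l==i),.016)))
for k in("spatula_mid","brush_mid","green_tray","orange_tray"):
    for d in masks_of(p,k):
        if d["p"]>.4: print(k,round(d["p"],2),np.round(d["xy"]),rect(ray(c,pts(d["region"]),.014)))
E
python3 tools.py
```

```text
t 30.6 tcp [583.4 -63.6 347.3] jaw 92.7 tool z [-0.027  0.032 -0.999]
orange 8553 [106. 104.] (array([ 522.6, -349.4]), 205, 85, 14.6)
orange 873 [320. 114.] (array([509.9, -54.8]), 98, 17, 2.4)
green 7536 [162.  90.] (array([ 502. , -271.1]), 203, 76, 14.8)
green 1503 [265. 183.] (array([ 605.6, -134.3]), 159, 29, 11.0)
green 799 [132. 261.] (array([ 746.2, -339.3]), 85, 25, 21.6)
spatula_mid 0.57 [321. 156.] (array([539.6, -55.8]), 158, 37, 3.2)
brush_mid 0.92 [263. 185.] (array([ 605.3, -135.4]), 163, 32, 10.1)
brush_mid 0.56 [133. 260.] (array([ 745.2, -341. ]), 87, 28, 21.1)
green_tray 0.74 [164.  99.] (array([ 507.3, -270.6]), 215, 76, 14.3)
orange_tray 0.68 [106. 114.] (array([ 528.2, -352.1]), 215, 79, 14.4)
```

The cap's stroke is at 167.4°, so the opening is at -12.6° against grey at -13.7°. The spatula middle is at (540,-53.5) mm at 2.4°. The orange tray is at about (524,-352) and green at about (504,-271), both at 14.6°. I descend to the spatula.

Call:
play_rows(series=[{"dx":-8,"dy":2,"dz":-20,"turn":0,"fingers":0.25},{"dx":-10,"dy":2,"dz":-36,"turn":0,"fingers":0.25},{"dx":-10,"dy":2,"dz":-38,"turn":0,"fingers":0.25},{"dx":-10,"dy":2,"dz":-38,"turn":0,"fingers":0.25},{"dx":-5,"dy":2,"dz":-38,"turn":0,"fingers":0.25},{"dx":0,"dy":0,"dz":-38,"turn":0,"fingers":0.25},{"dx":0,"dy":0,"dz":-38,"turn":0,"fingers":0.25},{"dx":0,"dy":0,"dz":-25,"turn":0,"fingers":0.25},{"dx":0,"dy":0,"dz":-10,"turn":0,"fingers":0.25},{"dx":0,"dy":0,"dz":0,"turn":0,"fingers":0.25},{"dx":0,"dy":0,"dz":0,"turn":0,"fingers":0.25},{"dx":0,"dy":0,"dz":0,"turn":0,"fingers":0.25}])

```text
clock: 31.83
position: [0.5368, -0.0414, 0.0625]
ee_rot: [-0.014, 0.683, 0.73, 0.007]
contact_force: [-0.1, 0.5, -0.3]
width: 0.0318
```

```bash
python3 tools.py
```

```text
t 31.8 tcp [536.8 -41.4  62.5] jaw 93.8 tool z [-0.011  0.029 -1.   ]
orange 5010 [296. 176.] (array([509.9, -54.9]), 99, 18, 2.8)
green 3235 [148. 249.] (array([ 556.6, -141.1]), 65, 23, 11.3)
green 2130 [ 24. 270.] (array([ 573.3, -216.7]), 59, 31, 169.7)
green 377 [189. 380.] (array([ 654.4, -123. ]), 42, 7, 140.5)
spatula_mid 0.97 [302. 234.] (array([536.9, -52.7]), 153, 35, 2.3)
brush_mid 0.69 [152. 251.] (array([ 595.9, -132.4]), 146, 34, 8.5)
green_tray 0.65 [ 16. 270.] (array([ 566.1, -217.3]), 96, 30, 169.7)
```

Call:
play_rows(series=[{"dx":1,"dy":-6,"dz":-5,"turn":-0.02,"fingers":0.25},{"dx":1,"dy":-6,"dz":-10,"turn":0,"fingers":0.25},{"dx":0,"dy":0,"dz":-12,"turn":0,"fingers":0.25},{"dx":0,"dy":0,"dz":0,"turn":0,"fingers":0.25},{"dx":0,"dy":0,"dz":0,"turn":0,"fingers":0.25}])

```text
clock: 32.5
position: [0.5417, -0.0571, 0.0362]
ee_rot: [-0.01, 0.692, 0.722, 0.009]
contact_force: [-0.3, -0.7, -0.5]
width: 0.0322
```

Call:
play_rows(series=[{"dx":-1,"dy":3,"dz":-8,"turn":0.02,"fingers":0.25},{"dx":0,"dy":0,"dz":-10,"turn":0,"fingers":0.25},{"dx":0,"dy":0,"dz":-4,"turn":0,"fingers":0.25},{"dx":0,"dy":0,"dz":0,"turn":0,"fingers":0.25}])

```text
clock: 32.83
position: [0.5407, -0.0546, 0.0122]
ee_rot: [-0.01, 0.684, 0.729, 0.009]
contact_force: [0.3, 0.2, -0.1]
width: 0.0319
```

```bash
python3 tools.py
```

```text
t 32.8 tcp [540.7 -54.6  12.2] jaw 93.6 tool z [-0.003  0.027 -1.   ]
orange 9506 [323. 188.] (array([510.3, -54.9]), 100, 18, 2.5)
green 4691 [118. 268.] (array([ 547.5, -142.3]), 48, 25, 11.5)
spatula_mid 0.72 [327. 228.] (array([520.8, -57.4]), 121, 36, 5.4)
brush_mid 0.65 [121. 267.] (array([ 572.5, -138.8]), 98, 26, 11.5)
brush_mid 0.49 [318. 227.] (array([520.6, -55.1]), 121, 36, 2.6)
```

Well centred; closing.

Call:
play_rows(series=[{"dx":0,"dy":0,"dz":0,"turn":0,"fingers":1},{"dx":0,"dy":0,"dz":0,"turn":0,"fingers":1},{"dx":0,"dy":0,"dz":0,"turn":0,"fingers":1},{"dx":0,"dy":0,"dz":0,"turn":0,"fingers":1},{"dx":0,"dy":0,"dz":0,"turn":0,"fingers":1}], squeeze=80)

```text
clock: 33.5
position: [0.5426, -0.0549, 0.015]
ee_rot: [-0.008, 0.684, 0.729, 0.01]
contact_force: [-0.3, 0.3, -1.6]
width: 0.0162
```

Call:
play_rows(series=[{"dx":0,"dy":0,"dz":15,"turn":0,"fingers":1},{"dx":0,"dy":0,"dz":30,"turn":0,"fingers":1},{"dx":0,"dy":-10,"dz":30,"turn":0.02,"fingers":1},{"dx":-1,"dy":-25,"dz":20,"turn":0.04,"fingers":1},{"dx":-2,"dy":-35,"dz":5,"turn":0.04,"fingers":1},{"dx":-3,"dy":-38,"dz":0,"turn":0.04,"fingers":1},{"dx":-3,"dy":-38,"dz":0,"turn":0.04,"fingers":1},{"dx":-3,"dy":-38,"dz":0,"turn":0.01,"fingers":1},{"dx":-3,"dy":-38,"dz":0,"turn":0,"fingers":1},{"dx":-3,"dy":-30,"dz":0,"turn":0,"fingers":1},{"dx":-1,"dy":-20,"dz":0,"turn":0,"fingers":1},{"dx":0,"dy":-10,"dz":0,"turn":0,"fingers":1},{"dx":0,"dy":0,"dz":0,"turn":0,"fingers":1},{"dx":0,"dy":0,"dz":0,"turn":0,"fingers":1},{"dx":0,"dy":0,"dz":0,"turn":0,"fingers":1}])

```text
clock: 34.75
position: [0.5178, -0.3468, 0.118]
ee_rot: [-0.01, 0.606, 0.795, 0.007]
contact_force: [-0.6, 0.9, -1.5]
width: 0.0156
```

```bash
python3 w.py k wrist,side spatula_mid:110 orange_tray:16 green_tray:16; python3 - <<'E'
import cv2,numpy as np
a=cv2.imread('pics/k_wrist.png');b=cv2.imread('pics/k_side.png')[80:240,240:460];b=cv2.resize(b,(275,200))
o=np.zeros((600,640,3),np.uint8);o[:400]=a;o[400:600,:275]=b;cv2.imwrite('pics/k.png',o)
E
```

```text
t 34.8 tcp [ 518. -347.  118.] jaw 105.3 q6 -2.55 F [-0.6  0.9 -1.5] w 15.6
wrist
spatula_mid 0.8 [320. 207.] 10879 ctr [ 494. -352.] (array([ 500.9, -349.4]), 131, 28, 14.0)
orange_tray 0.74 [321. 207.] 11115 ctr [ 520. -341.] (array([ 532.3, -338.1]), 219, 48, 14.2)
orange_tray 0.56 [280. 152.] 9382 ctr [ 487. -382.] (array([ 500.5, -359.6]), 153, 71, 14.5)
side
spatula_mid 0.83 [364. 123.] 373 ctr [ 540. -352.] (array([ 516.3, -341.6]), 167, 53, 15.3)
spatula_mid 0.45 [340. 341.] 9939 ctr [537. 343.] (array([536.9, 331.2]), 213, 200, 119.2)
orange_tray 0.79 [363. 148.] 1122 ctr [ 532. -353.] (array([ 528.7, -344.4]), 216, 93, 16.2)
green_tray 0.93 [367. 166.] 1255 ctr [ 514. -264.] (array([ 509.4, -263.6]), 215, 85, 14.7)
```

View pics/k.png

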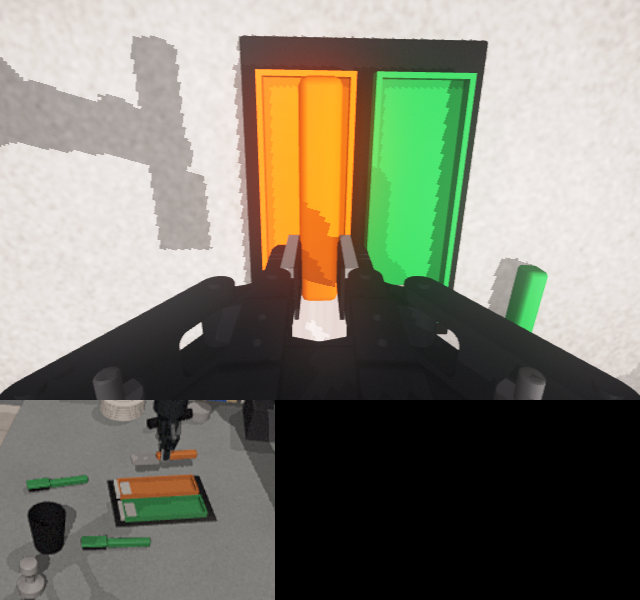

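The spatula is held straight over the orange tray; tray end corners are at (255,70), (357,72) orange and (376,73), (476,74) green. I'll compute the tray centres from them.

```bash
python3 - <<'E'
from h import *
s=get_state();p=get_image("wrist");c=cam(p,s)
Q=ray(c,[(255,70),(357,72),(376,73),(476,74)],.018)*1000
for a,b in(Q[:2],Q[2:]):
    d=b-a;w=np.hypot(*d);n=np.array([d[1],-d[0]])/w;n*=np.sign(n[0]);print("w",w,"ang",np.degrees(np.arctan2(n[1],n[0])),"centre",(a+b)/2+n*101)
h=[(300,78),(343,78)];T=ray(c,h,.118+.003)*1000;print("handle end",T.mean(0), s["position"]*1000)
u=np.array([np.cos(np.radians(14.6)),np.sin(np.radians(14.6))]);print("mid est",T.mean(0)+u*80)
E
```

```text
w 70.59448782711002 ang 14.43962289275062 centre [ 525.46742437 -353.4016849 ]
w 70.53096554143511 ang 14.948693720575323 centre [ 504.41842362 -271.2915765 ]
handle end [ 440.27679897 -367.33971813] [ 518.08935837 -347.32485427  118.46253343]
mid est [ 517.69353261 -347.17416947]
```

Call:
play_rows(series=[{"dx":3,"dy":-3,"dz":-15,"turn":0,"fingers":1},{"dx":4,"dy":-3,"dz":-25,"turn":0,"fingers":1},{"dx":0,"dy":0,"dz":-20,"turn":0,"fingers":1},{"dx":0,"dy":0,"dz":-12,"turn":0,"fingers":1},{"dx":0,"dy":0,"dz":0,"turn":0,"fingers":1},{"dx":0,"dy":0,"dz":0,"turn":0,"fingers":1}])

```text
clock: 35.7
position: [0.527, -0.354, 0.0464]
ee_rot: [-0.006, 0.606, 0.795, 0.007]
contact_force: [0.0, 0.9, -0.5]
width: 0.016
```

Call:
play_rows(series=[{"dx":0,"dy":0,"dz":-9,"turn":0,"fingers":1},{"dx":0,"dy":0,"dz":-8,"turn":0,"fingers":1},{"dx":0,"dy":0,"dz":-4,"turn":0,"fingers":1},{"dx":0,"dy":0,"dz":0,"turn":0,"fingers":1},{"dx":0,"dy":0,"dz":0,"turn":0,"fingers":1}])

```text
clock: 36.12
position: [0.5284, -0.3551, 0.0262]
ee_rot: [-0.004, 0.606, 0.795, 0.007]
contact_force: [-0.2, -0.2, -1.1]
width: 0.0161
```

Call:
play_rows(series=[{"dx":0,"dy":0,"dz":-1,"turn":0,"fingers":0.6},{"dx":0,"dy":0,"dz":0,"turn":0,"fingers":0.45},{"dx":0,"dy":0,"dz":0,"turn":0,"fingers":0.45},{"dx":0,"dy":0,"dz":10,"turn":0,"fingers":0.45},{"dx":0,"dy":0,"dz":25,"turn":0,"fingers":0.45},{"dx":0,"dy":0,"dz":35,"turn":0,"fingers":0.3},{"dx":2,"dy":10,"dz":35,"turn":0,"fingers":0.25},{"dx":8,"dy":25,"dz":10,"turn":-0.03,"fingers":0.25},{"dx":13,"dy":37,"dz":0,"turn":-0.03,"fingers":0.25},{"dx":13,"dy":37,"dz":0,"turn":-0.02,"fingers":0.25},{"dx":13,"dy":37,"dz":0,"turn":0,"fingers":0.25},{"dx":13,"dy":35,"dz":0,"turn":0,"fingers":0.25},{"dx":8,"dy":20,"dz":0,"turn":0,"fingers":0.25},{"dx":3,"dy":8,"dz":0,"turn":0,"fingers":0.25},{"dx":0,"dy":0,"dz":0,"turn":0,"fingers":0.25},{"dx":0,"dy":0,"dz":0,"turn":0,"fingers":0.25},{"dx":0,"dy":0,"dz":0,"turn":0,"fingers":0.25}])

```text
clock: 37.53
position: [0.6062, -0.143, 0.1634]
ee_rot: [0.009, 0.641, 0.768, 0.009]
contact_force: [-0.3, -0.8, -0.2]
width: 0.0317
```

```bash
python3 tools.py; python3 w.py l side,scene spatula_mid:16
```

```text
t 37.5 tcp [ 606.2 -143.   163.4] jaw 100.3 tool z [ 0.025  0.003 -1.   ]
orange 11809 [92. 65.] (array([ 556.2, -340.3]), 135, 85, 14.5)
green 12165 [190.  66.] (array([ 538.9, -262. ]), 128, 75, 14.4)
green 3861 [329. 190.] (array([ 606.1, -134.7]), 160, 29, 11.6)
green 2013 [103. 281.] (array([ 746.6, -338. ]), 89, 28, 21.5)
spatula_mid 0.71 [93. 85.] (array([ 548.5, -348.6]), 115, 41, 15.3)
brush_mid 0.62 [103. 280.] (array([ 746.5, -339.9]), 91, 29, 21.2)
orange_tray 0.76 [110.  85.] (array([ 561.8, -343.2]), 147, 80, 14.9)
t 37.8 tcp [ 606. -143.  163.] jaw 100.2 q6 -2.1 F [0.5 0.4 0.4] w 32.1
side
spatula_mid 0.82 [364. 147.] 367 ctr [ 532. -354.] (array([ 526.4, -351.3]), 159, 48, 19.5)
scene
spatula_mid 0.88 [227. 179.] 347 ctr [ 562. -345.] (array([ 525.7, -353.5]), 171, 42, 16.9)
```

Call:
play_rows(series=[{"dx":0,"dy":4,"dz":-15,"turn":0.02,"fingers":0.25},{"dx":0,"dy":4,"dz":-30,"turn":0,"fingers":0.25},{"dx":0,"dy":0,"dz":-30,"turn":0,"fingers":0.25},{"dx":0,"dy":0,"dz":-25,"turn":0,"fingers":0.25},{"dx":0,"dy":0,"dz":-15,"turn":0,"fingers":0.25},{"dx":0,"dy":0,"dz":0,"turn":0,"fingers":0.25},{"dx":0,"dy":0,"dz":0,"turn":0,"fingers":0.25}])

```text
clock: 38.57
position: [0.6077, -0.1357, 0.046]
ee_rot: [0.012, 0.633, 0.774, 0.01]
contact_force: [0.5, -1.0, 1.2]
width: 0.032
```

```bash
python3 tools.py
```

```text
t 38.6 tcp [ 607.7 -135.7   46. ] jaw 101.4 tool z [ 0.031  0.001 -1.   ]
orange 3271 [ 15. 142.] (array([ 581.1, -293.3]), 75, 23, 174.9)
green 24113 [91. 77.] (array([ 558.1, -256.4]), 90, 78, 14.5)
green 9815 [322. 220.] (array([ 601.7, -134.8]), 152, 30, 11.2)
brush_mid 0.66 [322. 228.] (array([ 602.4, -134.9]), 152, 30, 11.2)
brush_mid 0.61 [  6. 377.] (array([ 749.5, -318.1]), 23, 7, 174.9)
green_tray 0.98 [100.  97.] (array([ 563.1, -256.7]), 100, 79, 14.5)
orange_tray 0.61 [  9. 161.] (array([ 588., -296.]), 84, 22, 174.9)
```

Call:
play_rows(series=[{"dx":-2,"dy":1,"dz":-12,"turn":0,"fingers":0.25},{"dx":-1,"dy":0,"dz":-12,"turn":0,"fingers":0.25},{"dx":0,"dy":0,"dz":-6,"turn":0,"fingers":0.25},{"dx":0,"dy":0,"dz":0,"turn":0,"fingers":0.25},{"dx":0,"dy":0,"dz":0,"turn":0,"fingers":0.25}])

```text
clock: 39.23
position: [0.6104, -0.1366, 0.0235]
ee_rot: [0.02, 0.633, 0.774, 0.013]
contact_force: [0.3, -0.8, -0.8]
width: 0.032
```

Call:
play_rows(series=[{"dx":0,"dy":0,"dz":0,"turn":0,"fingers":1},{"dx":0,"dy":0,"dz":0,"turn":0,"fingers":1},{"dx":0,"dy":0,"dz":0,"turn":0,"fingers":1},{"dx":0,"dy":0,"dz":0,"turn":0,"fingers":1},{"dx":0,"dy":0,"dz":0,"turn":0,"fingers":1}], squeeze=80)

```text
clock: 39.65
position: [0.6119, -0.1371, 0.0263]
ee_rot: [0.022, 0.633, 0.774, 0.014]
contact_force: [0.2, -0.3, -1.1]
width: 0.0147
```

That is too high, so I reopen, lower and grip again.

Call:
play_rows(series=[{"dx":0,"dy":0,"dz":0,"turn":0,"fingers":0.25},{"dx":-3,"dy":1,"dz":0,"turn":0,"fingers":0.25},{"dx":-2,"dy":1,"dz":0,"turn":0,"fingers":0.25},{"dx":0,"dy":0,"dz":0,"turn":0,"fingers":0.25}])

```text
clock: 39.98
position: [0.6068, -0.135, 0.0266]
ee_rot: [0.022, 0.633, 0.774, 0.014]
contact_force: [0.1, -0.2, -0.1]
width: 0.0321
```

```bash
python3 tools.py
```

```text
t 40.0 tcp [ 606.8 -135.    26.6] jaw 101.4 tool z [ 0.052 -0.006 -0.999]
green 24516 [75. 88.] (array([ 561. , -255.3]), 84, 79, 14.5)
green 10629 [313. 218.] (array([ 595.2, -140.6]), 134, 30, 11.6)
brush_mid 0.59 [312. 218.] (array([ 595.6, -140.8]), 135, 31, 11.2)
green_tray 0.97 [ 79. 113.] (array([ 566.2, -255.8]), 95, 80, 14.2)
orange_tray 0.51 [  0. 194.] (array([ 609.2, -289.2]), 25, 4, 173.7)
```

Call:
play_rows(series=[{"dx":0,"dy":-3,"dz":-3,"turn":0,"fingers":0.25},{"dx":0,"dy":0,"dz":-6,"turn":0,"fingers":0.25},{"dx":0,"dy":0,"dz":-4,"turn":0,"fingers":0.25},{"dx":0,"dy":0,"dz":0,"turn":0,"fingers":0.25}])

```text
clock: 40.57
position: [0.6079, -0.1389, 0.0126]
ee_rot: [0.023, 0.633, 0.774, 0.014]
contact_force: [-1.0, 0.5, -0.1]
width: 0.0323
```

Call:
play_rows(series=[{"dx":0,"dy":0,"dz":0,"turn":0,"fingers":1},{"dx":0,"dy":0,"dz":0,"turn":0,"fingers":1},{"dx":0,"dy":0,"dz":0,"turn":0,"fingers":1},{"dx":0,"dy":0,"dz":0,"turn":0,"fingers":1},{"dx":0,"dy":0,"dz":0,"turn":0,"fingers":1}])

```text
clock: 40.98
position: [0.6076, -0.1389, 0.0121]
ee_rot: [0.022, 0.633, 0.774, 0.014]
contact_force: [-0.6, 1.0, 1.4]
width: 0.0159
```

Call:
play_rows(series=[{"dx":0,"dy":0,"dz":15,"turn":0,"fingers":1},{"dx":0,"dy":0,"dz":30,"turn":0,"fingers":1},{"dx":-5,"dy":-5,"dz":30,"turn":0,"fingers":1},{"dx":-15,"dy":-18,"dz":15,"turn":0.02,"fingers":1},{"dx":-22,"dy":-28,"dz":0,"turn":0.02,"fingers":1},{"dx":-24,"dy":-31,"dz":0,"turn":0.01,"fingers":1},{"dx":-20,"dy":-26,"dz":0,"turn":0,"fingers":1},{"dx":-12,"dy":-16,"dz":0,"turn":0,"fingers":1},{"dx":-4,"dy":-7,"dz":0,"turn":0,"fingers":1},{"dx":0,"dy":0,"dz":0,"turn":0,"fingers":1},{"dx":0,"dy":0,"dz":0,"turn":0,"fingers":1},{"dx":0,"dy":0,"dz":0,"turn":0,"fingers":1}])

```text
clock: 41.98
position: [0.5023, -0.2721, 0.1051]
ee_rot: [0.023, 0.611, 0.791, 0.015]
contact_force: [0.8, -0.4, -0.7]
width: 0.0161
```

```bash
python3 tools.py; python3 w.py m wrist spatula_mid:16; python3 -c "
import cv2,numpy as np
a=cv2.imread('pics/m_wrist.png');cv2.imwrite('pics/m.png',a)"
```

```text
t 42.0 tcp [ 502.3 -272.1  105.1] jaw 104.7 tool z [ 0.054 -0.004 -0.999]
orange 22232 [207. 152.] (array([ 509.1, -347.9]), 188, 92, 14.6)
green 23578 [321. 169.] (array([ 514.8, -268.6]), 226, 72, 14.5)
spatula_mid 0.79 [203. 204.] (array([ 522. , -355.9]), 150, 39, 14.4)
brush_mid 0.81 [318. 202.] (array([ 524.1, -270.5]), 211, 46, 15.6)
green_tray 0.95 [341. 130.] (array([ 471.8, -280.2]), 138, 73, 14.5)
orange_tray 0.79 [207. 143.] (array([ 529.9, -352.1]), 215, 76, 14.7)
t 42.2 tcp [ 502. -272.  105.] jaw 104.7 q6 -2.48 F [-0.3 -0.1 -0.4] w 16.2
wrist
spatula_mid 0.83 [203. 203.] 7077 ctr [ 526. -355.] (array([ 521.2, -355.7]), 149, 40, 14.6)
```

View pics/m_wrist.png

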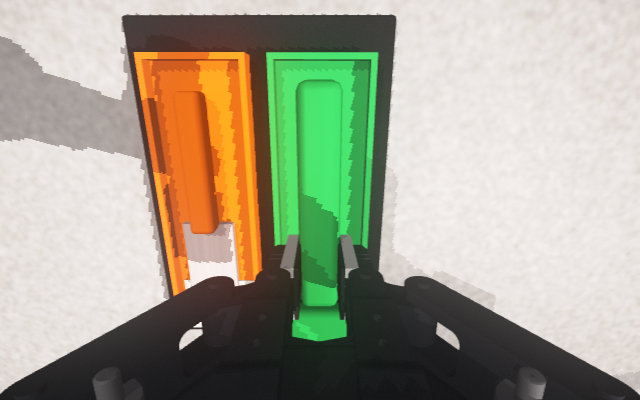

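The spatula lies flat and straight in the orange tray (200,190), with its blade at the white end. The brush is centred over the green tray, so I lower it.

Call:
play_rows(series=[{"dx":1,"dy":1,"dz":-15,"turn":0,"fingers":1},{"dx":1,"dy":0,"dz":-22,"turn":0,"fingers":1},{"dx":0,"dy":0,"dz":-16,"turn":0,"fingers":1},{"dx":0,"dy":0,"dz":-8,"turn":0,"fingers":1},{"dx":0,"dy":0,"dz":0,"turn":0,"fingers":1},{"dx":0,"dy":0,"dz":0,"turn":0,"fingers":1}])

```text
clock: 42.83
position: [0.5068, -0.2704, 0.0437]
ee_rot: [0.025, 0.609, 0.792, 0.015]
contact_force: [0.1, 0.3, -0.2]
width: 0.0161
```

Call:
play_rows(series=[{"dx":-2,"dy":0,"dz":-8,"turn":0,"fingers":1},{"dx":0,"dy":0,"dz":-8,"turn":0,"fingers":1},{"dx":0,"dy":0,"dz":-4,"turn":0,"fingers":1},{"dx":0,"dy":0,"dz":0,"turn":0,"fingers":1},{"dx":0,"dy":0,"dz":0,"turn":0,"fingers":1}])

```text
clock: 43.25
position: [0.5061, -0.2715, 0.0242]
ee_rot: [0.027, 0.609, 0.792, 0.015]
contact_force: [0.1, -0.2, -0.4]
width: 0.0164
```

Release, rise, and back off to see everything.

Call:
play_rows(series=[{"dx":0,"dy":0,"dz":-2,"turn":0,"fingers":0.6},{"dx":0,"dy":0,"dz":0,"turn":0,"fingers":0.45},{"dx":0,"dy":0,"dz":0,"turn":0,"fingers":0.45},{"dx":0,"dy":0,"dz":10,"turn":0,"fingers":0.45},{"dx":0,"dy":0,"dz":25,"turn":0,"fingers":0.45},{"dx":0,"dy":0,"dz":35,"turn":0,"fingers":0.4},{"dx":5,"dy":0,"dz":40,"turn":0,"fingers":0.4},{"dx":15,"dy":5,"dz":38,"turn":0,"fingers":0.4},{"dx":20,"dy":10,"dz":35,"turn":0,"fingers":0.4},{"dx":25,"dy":10,"dz":30,"turn":0,"fingers":0.4},{"dx":20,"dy":5,"dz":20,"turn":0,"fingers":0.4},{"dx":10,"dy":0,"dz":10,"turn":0,"fingers":0.4},{"dx":0,"dy":0,"dz":0,"turn":0,"fingers":0.4},{"dx":0,"dy":0,"dz":0,"turn":0,"fingers":0.4},{"dx":0,"dy":0,"dz":0,"turn":0,"fingers":0.4}])

```text
clock: 44.5
position: [0.599, -0.2373, 0.2881]
ee_rot: [0.032, 0.61, 0.792, 0.016]
contact_force: [0.7, 0.1, -0.7]
width: 0.0255
```

```bash
python3 tools.py; python3 w.py n wrist,scene,side red_cartridge_mid:50 yellow_cartridge_mid:50 blue_cartridge_mid:50 brush_mid:24 spatula_mid:20 paper_cup:50 tamper:50 milk_jug:50 | grep -v "^t"; python3 - <<'E'
import cv2,numpy as np
a=cv2.imread('pics/n_wrist.png')[:330];b=cv2.imread('pics/n_scene.png')[140:290,180:500];b=cv2.resize(b,(576,270))
o=np.zeros((600,640,3),np.uint8);o[:330]=a;o[330:600,:576]=b;cv2.imwrite('pics/n.png',o)
E
```

```text
t 44.5 tcp [ 599.  -237.3  288.1] jaw 104.7 tool z [ 0.07  -0.013 -0.997]
orange 8222 [251.  59.] (array([ 538.6, -346.2]), 172, 89, 14.5)
green 8497 [319.  69.] (array([ 518.4, -267.9]), 171, 72, 14.5)
green 1123 [230. 246.] (array([ 764.5, -332.6]), 128, 30, 17.4)
spatula_mid 0.59 [247.  90.] (array([ 530.9, -354.7]), 154, 39, 15.5)
brush_mid 0.75 [318.  84.] (array([ 510.4, -270.8]), 155, 31, 13.9)
brush_mid 0.68 [231. 246.] (array([ 764.1, -333.5]), 128, 32, 17.1)
green_tray 0.72 [324.  73.] (array([ 523.2, -267.2]), 182, 71, 14.5)
orange_tray 0.84 [252.  73.] (array([ 544.3, -348.9]), 183, 75, 13.9)
wrist
brush_mid 0.83 [231. 245.] 1204 ctr [ 755. -332.] (array([ 757.4, -331.6]), 121, 31, 17.6)
brush_mid 0.64 [318.  87.] 2828 ctr [ 522. -266.] (array([ 510.4, -270.1]), 152, 32, 14.3)
spatula_mid 0.97 [248.  94.] 3262 ctr [ 551. -346.] (array([ 529.9, -353.3]), 151, 40, 14.3)
paper_cup 0.63 [394. 265.] 227 ctr [ 710. -113.] (array([ 761. , -112.4]), 115, 44, 177.7)
paper_cup 0.5 [245.  92.] 3061 ctr [ 549. -342.] (array([ 529.4, -345.7]), 139, 35, 15.0)
milk_jug 0.72 [586. 338.] 
[... 668 characters left out ...]
] (array([766.2, 185.9]), 150, 85, 0.7)
side
red_cartridge_mid 0.44 [368. 165.] 423 ctr [ 513. -229.] (array([ 508.5, -231.9]), 155, 45, 12.4)
blue_cartridge_mid 0.49 [338. 343.] 9735 ctr [541. 321.] (array([536.6, 303. ]), 228, 213, 119.8)
blue_cartridge_mid 0.49 [349. 340.] 6755 ctr [520. 313.] (array([538.3, 292.3]), 208, 207, 80.4)
brush_mid 0.95 [281. 147.] 358 ctr [ 792. -301.] (array([ 778.6, -309.3]), 156, 48, 20.8)
brush_mid 0.87 [364. 164.] 408 ctr [ 524. -261.] (array([ 508.4, -260.6]), 155, 46, 9.4)
spatula_mid 0.93 [364. 146.] 324 ctr [ 532. -357.] (array([ 529.8, -347.5]), 157, 38, 19.5)
paper_cup 0.92 [277. 180.] 1038 ctr [ 764. -123.] (array([ 765. , -116.9]), 176, 84, 101.1)
```

View pics/n.png

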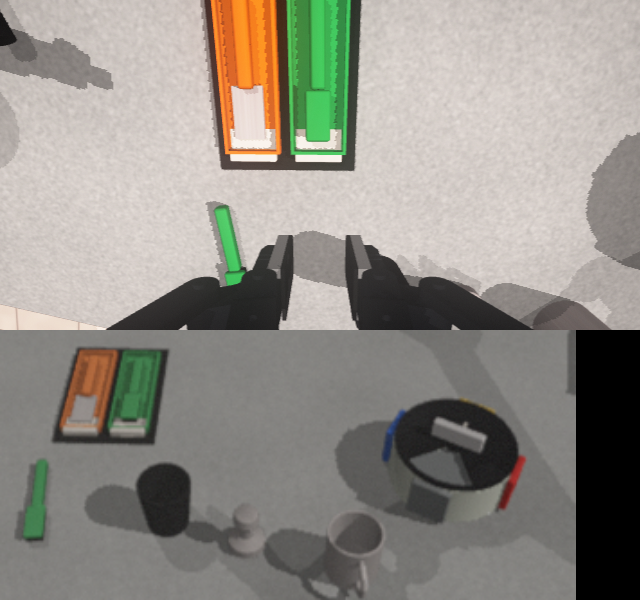

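```bash
python3 -c "
from rig import *
print(sign_off(), get_state()['clock'])"
```

```text
the job is handed in; nothing more can be done
the job is handed in; nothing more can be done
```

The job is handed in at about 45 s of the 200 s allowed, and the last checks showed everything in place; the sign-off itself gives no verdict.

- **Cartridges:** I set red and then yellow down through the opening, each into its own bay. Both were seen standing there after release. No blue cartridge showed in any view, so I treated it as absent.
- **Cap:** I turned it to yellow for the drop, then 180° to grey. By the cap's stroke the opening ended at about -12.6° against a grey position of about -13.7°. That is roughly 1 mm off, against the 12 mm allowed.
- **Spatula:** It lies flat in the orange tray with its blade at the white end. Its middle measured within about 5 mm of the tray centre.
- **Brush:** I used the one nearest the base. It lies flat in the green tray with its head at the white end. The wrist camera put it about 6 mm off centre lengthwise and 1 mm sideways. The first grip closed too high, so I opened and took it again lower.
- **Left standing:** The paper cup and milk jug measured where they started, within the accuracy of the masks. The last check did not pick out the tamper, but the final scene picture shows it standing where it was.

**Checks that disagreed:** The side camera put the brush about 10 mm further sideways than the wrist and scene views did. I put that down to its oblique angle, and it would still be inside the tolerance. The networks also gave some false "blue cartridge" hits on the tub, with p about 0.5.

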